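Fetch the sample cup from behind the reagent bottles

TASK

The small open sample cup stands in the steel tray, hemmed in by the round bottle, the square bottle and the stoppered flask. First stand all three of them upright on the white tile, then put the cup upright in the middle of the stirrer's round plate, and only after that put the three back in the tray, each upright in the very place it came from. Set each thing down, do not drop it, and leave the brass weight and the rubber stopper where they stand.

Things in the scene. Friction and masses are not known exactly. Their poses are not given: they have to be found in the camera images.
- tray: Fixed low steel tray, 160 (its x) by 220 mm (its y), floor 4 mm thick, rim 12 mm high. Origin: centre of its underside; x points away from the robot. Back row (x = +29 mm): vessel, cup, vessel at y = +60, 0, -60 mm; front row (x = -29): small thing, vessel, small thing. Which vessel or small thing stands where changes; each is within 3 mm of the middle of a grey round mark.
- bottle: Loose round amber bottle with black screw cap, upright. Body 50 mm diameter to 68 mm height, then tapering to a neck 26 mm in diameter at 84 mm; cap 32 mm in diameter from 94 to 122 mm height, good to grip there. About 0.25 kg. Origin: centre of its underside, z up its axis.
- square_bottle: Loose white plastic bottle with a square body, upright. Body 46 x 46 mm to 70 mm height, with a round white cap 30 mm in diameter from 80 to 108 mm height, good to grip there. About 0.22 kg. Origin: centre of its underside, z up its axis. Which way round it is turned does not matter.
- flask: Loose clear conical flask, upright. Base 52 mm in diameter, tapering to a neck 26 mm in diameter at 66 mm height; straight neck from 66 to 100 mm, good to grip there; black rubber stopper (22 mm across, fixed in it) up to 114 mm. About 0.22 kg. Origin: centre of its underside, z up its axis.
- cup: Loose small open white plastic cup, upright, 42 mm across the rim, slightly narrower at the foot, 50 mm high, wall 3 mm, about 0.05 kg. The thing to fetch; it stands in the middle of the tray's back row. Origin: centre of its underside, z up its axis.
- weight: Loose brass check weight, 36 mm across, 44 mm high with a knob on top, in a front corner of the tray. To be left alone. Origin: centre of its underside.
- stopper: Loose black rubber stopper standing on its wide end (38 mm across, 30 mm at the top), 32 mm high, in the other front corner of the tray. To be left alone. Origin: centre of its underside.
- tile: Fixed white glazed tile lying flat on the bench, the side area: 240 mm (its x) by 130 mm (its y), 8 mm thick, so its top is 8 mm above the origin (centre of its underside). It lies to one side of the tray, the stirrer to the other; which is left and which right changes.
- plate (a point): Centre of the top of the stirrer's round white plate: 120 mm in diameter, flat, 60 mm above the bench, on a fixed blue box 170 x 150 mm and 50 mm high (box centre 12 mm towards -x of this point's frame).

How it is judged (in metres and radians):
On the way, in this order (a step that is already met when the one before it is completed fails the run):
1. the round bottle, the square bottle and the flask all stand upright and released on the tile, the cup still in its place (x of bottle in the frame of tile between -0.108 and 0.108 m and y of bottle in the frame of tile between -0.053 and 0.053 m and z of bottle in the frame of tile between 0.004 and 0.013 m and angle between each of bottle, square_bottle, flask's own z axis and vertical below 0.12 rad and linear speed of each of bottle, square_bottle, flask below 0.02 m/s and contact force between each of bottle, square_bottle, flask and the fingers below 0.1 N and x of square_bottle in the frame of tile between -0.108 and 0.108 m and y of square_bottle in the frame of tile between -0.053 and 0.053 m and z of square_bottle in the frame of tile between 0.004 and 0.013 m and x of flask in the frame of tile between -0.108 and 0.108 m and y of flask in the frame of tile between -0.053 and 0.053 m and z of flask in the frame of tile between 0.004 and 0.013 m and distance of cup from where it was at the start of the episode below 0.03 m), for 0.2 s.
2. the cup stands released in the middle of the stirrer's plate while all three are still on the tile (x of bottle in the frame of tile between -0.108 and 0.108 m and y of bottle in the frame of tile between -0.053 and 0.053 m and z of bottle in the frame of tile between 0.004 and 0.013 m and angle between each of bottle, square_bottle, flask, cup's own z axis and vertical below 0.12 rad and linear speed of each of bottle, square_bottle, flask, cup below 0.02 m/s and contact force between each of bottle, square_bottle, flask, cup and the fingers below 0.1 N and x of square_bottle in the frame of tile between -0.108 and 0.108 m and y of square_bottle in the frame of tile between -0.053 and 0.053 m and z of square_bottle in the frame of tile between 0.004 and 0.013 m and x of flask in the frame of tile between -0.108 and 0.108 m and y of flask in the frame of tile between -0.053 and 0.053 m and z of flask in the frame of tile between 0.004 and 0.013 m and horizontal distance between cup and plate below 0.015 m and z of cup in the frame of plate between -0.004 and 0.006 m), for 0.2 s.
At the end, for the whole second after the job is handed in: The cup stands upright on the stirrer's plate within 15 mm of its middle; the round bottle, the square bottle and the flask each stand upright within 15 mm of where they stood at the start; the weight and the stopper stand upright within 20 mm of where they were; all released and at rest (horizontal distance between cup and plate below 0.015 m and z of cup in the frame of plate between -0.004 and 0.006 m and angle between each of cup, bottle, square_bottle, flask, weight, stopper's own z axis and vertical below 0.12 rad and linear speed of each of cup, bottle, square_bottle, flask below 0.02 m/s and contact force between each of cup, bottle, square_bottle, flask and the fingers below 0.1 N and distance of each of bottle, square_bottle, flask from where it was at the start of the episode below 0.015 m and distance of each of weight, stopper from where it was at the start of the episode below 0.02 m); the robot touches nothing.
It fails at once if the weight is pushed more than 20 mm from its place or knocked over (distance of weight from where it was at the start of the episode above 0.02 m or angle between weight's own z axis and vertical above 0.5 rad).
It fails at once if the stopper is pushed more than 20 mm from its place or knocked over (distance of stopper from where it was at the start of the episode above 0.02 m or angle between stopper's own z axis and vertical above 0.5 rad).
It fails at once if a bottle, the flask or the cup is dropped (falls faster than 0.5 m/s out of the fingers) ((contact force between bottle and the fingers below 0.1 N and linear speed of bottle above 0.5 m/s) or (contact force between square_bottle and the fingers below 0.1 N and linear speed of square_bottle above 0.5 m/s) or (contact force between flask and the fingers below 0.1 N and linear speed of flask above 0.5 m/s) or (contact force between cup and the fingers below 0.1 N and linear speed of cup above 0.5 m/s)).
It also fails if it takes over 134 s, if anything falls off the work surface, if the arm or the gripper's body presses on something with over 40 N, if the wrist force passes 120 N, or if a joint passes its speed limit or range.

ROBOT

A 6-joint arm with a two-finger parallel gripper is mounted at the origin on the work surface. World frame = base frame: x ahead of the robot, y to its left, z up, the work surface at z = 0. Lengths are in mm, angles in rad, forces in N, time in s.
With the tool pointing down it reaches from about 400 to 925 mm from the base axis. Payload 12.5 kg.
Tool frame: the origin (TCP) lies at the very end of the fingers, on their centre line; the grasp point (between the pads) lies 19 mm behind it; z points along the fingers, y is the direction in which the jaws open and shut (so a half turn about z gives the same grasp; the last joint's range is limited). The gripper opens to 95 mm and grips with 3 to 60 N. Pads are 20 mm wide; open, the fingers measure 119 mm over their backs; the gripper's body (75 mm by 180 mm) begins 59 mm behind the grasp point.
Start: joints at [1.201, 0.491, 1.559, -0, 1.092, -0.106], TCP at [162.952, 603.402, 214.661] pointing down, gripper open.
Joint ranges: [-3.1, 3.1], [-0.84, 2.19], [0.05, 2.79], [-1.13, 4.28], [0.06, 2.93], [-2.69, 2.69]. Speed limits (rad/s): [2.22, 2.22, 2.79, 3.14, 3.14, 3.14].

INTERFACE

Orientations are given as [roll, pitch, yaw] about the fixed x, y, z axes, in that order (R = Rz(yaw) Ry(pitch) Rx(roll)).
In Python, from cell import env gives the robot as it stands. The module is installed in compiled form; this text tells all that it offers.
- The arm moves only by the tool arm_command, never from a script. Its argument "deltas" is a list that holds one entry, the list of rows, each a list of 5 numbers: the closure, from 0 (fully open) to 1 (shut), then the shift along the world's x, y, z as a fraction of full scale, then the turn about the world's z as a fraction of full scale. In form: [[[grip, dx, dy, dz, twist], ...]]. A call has 1 to 12 rows; each row shifts and turns the pose as measured when the row begins; what a row does not reach is not made up. Full scale, the value 1, is 100 mm for a shift and pi/4 rad for a turn. A row lasts 1/12 s, in which the tool goes at most 41.7 mm and 7.16 degrees, less where a joint would pass 70% of its speed; a pose out of reach is approached as far as the arm can. A call with a number of a shift or a turn outside -1 to 1 is refused whole. A call with a gripper value outside its range is refused whole. The fingers move at their own pace and stop on an object; the grip force is fixed at half the most. Time passes only in rows, so rows that do not move let the fingers close. It gives the time, the measured TCP pose, the force and the opening at its end, in the units of the state.
- env.state(): the state, without advancing time (a new reading comes with each control period).
- env.read_camera(name): name is "scene" or "top" or "wrist"; returns a dict with "frame" (384x512x3 uint8, red, green, blue), "fx", "fy", "cx", "cy" (pixels), "R" (3x3) and "t" (3): a world point X has camera coordinates R X + t; the wrist camera has in their place "tool_from_camera" (4x4, takes a point from camera to tool coordinates, whose origin is the TCP and whose axes are the flange's). Camera axes: x right, y down, z forward; pixel columns grow to the right and rows downward; lengths in mm; the calibration is good to about 2 mm. The wrist camera is an equidistant fisheye: a pixel r from the principal point sees the ray r / f radians off the axis. A picture is of the moment at which its call begins: read the wrist's pose just before it. There is no depth.
- env.job_done(): hands the job in, once; it reports no verdict.
The state is a dict: "t": time; "joints": joint angles; "qvel": joint speeds; "tau": joint torques, N m; "eef_pos": TCP position; "tcp_rot": TCP orientation; "ft_force": force on the tool from outside, world axes, zero at the start; "moment": the same for the moment, N m; "opening": opening from 0.0 (shut) to 1.0 (fully open).
Only numpy, scipy, OpenCV 4.12 (cv2) and the standard library are available. Lean on these libraries where they do the work, as an engineer would, in place of code of your own. Each camera call takes 0.05 s, during which the arm holds its last target.

## Working session

There is one attempt and no reset: what is moved stays moved. The work goes in short steps, Python scripts to look and compute and a tool call to move; the robot and the scene stay as the last step left them, time stands still between calls to the robot, and variables do not carry over. Pictures are saved under pics/ and viewed, and the job is handed in when it is done.

Besides the shell and the picture viewer there is one more tool, called after "Request:" as name(argument=value, ...) on one line, values as JSON. arm_command: Moves the arm, as the interface text tells. Its arguments: {"type":"object","properties":{"deltas":{"type":"array","items":{"type":"array","items":{"type":"array","items":{"type":"number","minimum":-1,"maximum":1}}}}},"required":["deltas"]}

```bash
mkdir -p pics
cat > h.py <<'E'
import numpy as np, cv2
from cell import env
def snap(name,fn):
    c=env.read_camera(name); cv2.imwrite('pics/'+fn,cv2.cvtColor(c['frame'],cv2.COLOR_RGB2BGR)); return c
def proj(c,X):
    p=np.asarray(c['R'])@np.asarray(X,float)+np.asarray(c['t']).ravel()
    return np.array([c['fx']*p[0]/p[2]+c['cx'],c['fy']*p[1]/p[2]+c['cy']])
def unproj(c,u,v,z):
    R=np.asarray(c['R']);t=np.asarray(c['t']).ravel()
    o=-R.T@t; d=R.T@np.array([(u-c['cx'])/c['fx'],(v-c['cy'])/c['fy'],1]); return o+d*(z-o[2])/d[2]
E
python3 - <<'E'
from h import *
print(env.state())
for n in('top','scene','wrist'):
    c=snap(n,n+'0.png'); print(n,{k:np.round(v,3).tolist() for k,v in c.items() if k!='frame'})
    if n!='wrist': print(-np.asarray(c['R']).T@np.asarray(c['t']).ravel())
E
```

```text
{'t': 0.0, 'joints': array([ 1.20136583e+00,  4.91563387e-01,  1.55944271e+00, -1.42649823e-05,
        1.09170528e+00, -1.05614013e-01]), 'qvel': array([-1.38239851e-03, -1.04241865e-03, -7.50997564e-05,  6.25422953e-04,
        1.14207065e-03,  1.12827439e-03]), 'tau': array([ 3.08486648e-03, -6.12647009e+01, -2.58176583e+01,  6.93307095e-02,
        4.82299842e-02, -1.47752353e-04]), 'eef_pos': array([162.88113509, 603.15153345, 214.06169357]), 'tcp_rot': array([-3.14047883e+00, -1.05352332e-04,  2.87778270e+00]), 'ft_force': array([-0.38863159,  0.35516267,  0.44847062]), 'moment': array([ 0.02704872,  0.02888473, -0.00576964]), 'opening': 0.9972354629568158}
top {'fx': 346.519, 'fy': 346.519, 'cx': 255.018, 'cy': 182.906, 'R': [[-0.112, -0.994, -0.003], [-0.968, 0.11, -0.226], [0.225, -0.023, -0.974]], 't': [59.989, 526.202, 804.452]}
[335.15370632  20.24096265 902.71384304]
scene {'fx': 423.218, 'fy': 423.218, 'cx': 250.28, 'cy': 195.328, 'R': [[-0.841, 0.542, -0.001], [0.349, 0.541, -0.765], [-0.414, -0.643, -0.644]], 't': [436.366, -134.159, 1153.718]}
[891.03598344 578.31939397 641.15491631]
wrist {'fx': 297.319, 'fy': 297.319, 'cx': 258.843, 'cy': 193.089, 'tool_from_camera': [[-0.0, -0.957, -0.289, 82.897], [1.0, -0.0, 0.001, 0.188], [-0.001, -0.289, 0.957, -170.182], [0.0, 0.0, 0.0, 1.0]]}
```

View pics/top0.png

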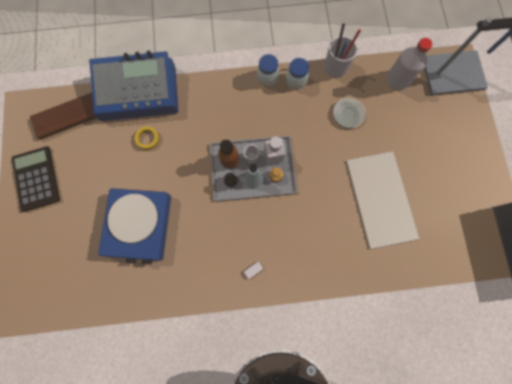

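View pics/scene0.png

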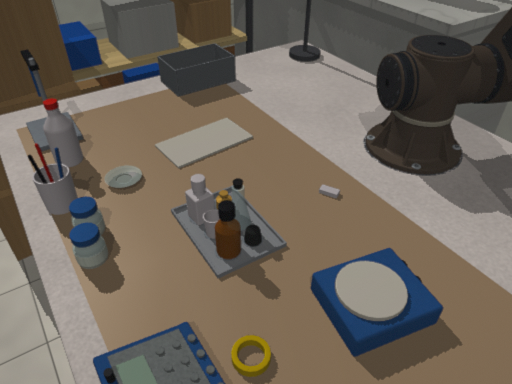

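View pics/wrist0.png

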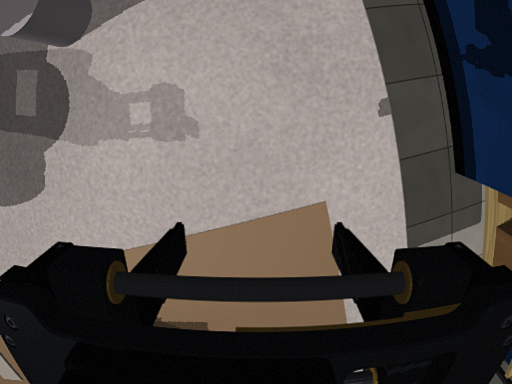

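The top view shows the tray around (252,168). The round bottle is back-left (228,152), the cup (252,152) and the square bottle (275,150). In the front row are the stopper (231,180), flask (253,180) and weight (276,174). The stirrer plate is at (133,218) and the tile at (382,199). I'll zoom in on these next.

Run:
```python
import cv2
t=cv2.imread('pics/top0.png'); s=cv2.imread('pics/scene0.png')
cv2.imwrite('pics/t1.png',cv2.resize(t[130:210,200:305],None,fx=7,fy=7,interpolation=cv2.INTER_CUBIC))
cv2.imwrite('pics/t2.png',cv2.resize(t[140:260,330:430],None,fx=5,fy=5,interpolation=cv2.INTER_CUBIC))
cv2.imwrite('pics/t3.png',cv2.resize(t[180:270,90:180],None,fx=6,fy=6,interpolation=cv2.INTER_CUBIC))
cv2.imwrite('pics/s1.png',cv2.resize(s[165:275,165:290],None,fx=5,fy=5,interpolation=cv2.INTER_CUBIC))
```

```text
(no output)
```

View pics/t1.png

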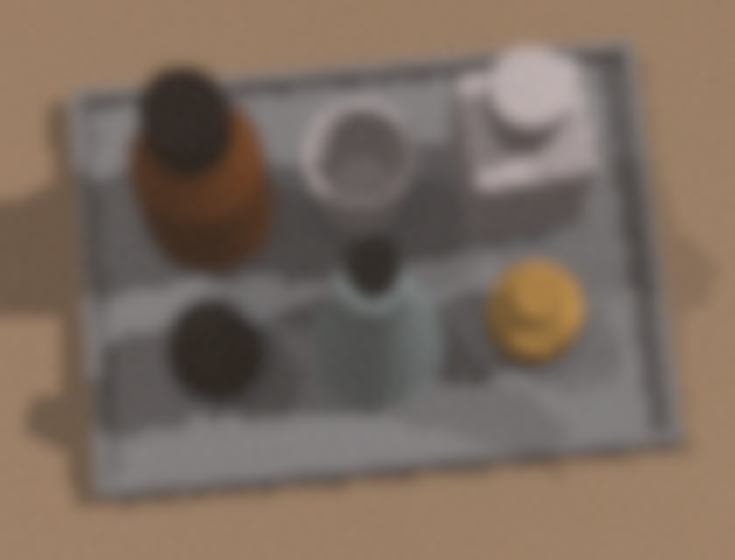

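View pics/t2.png

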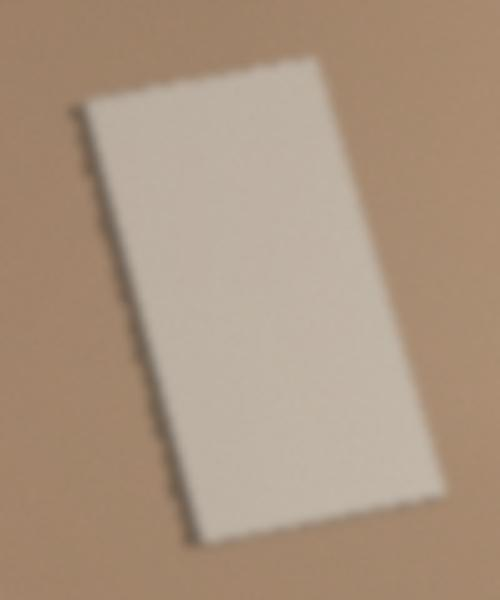

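View pics/t3.png

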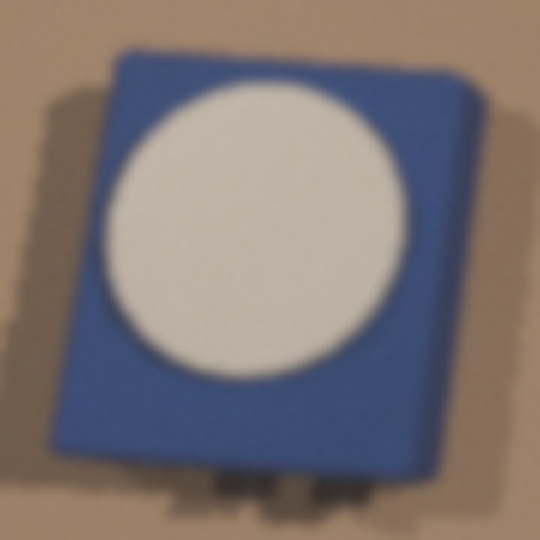

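View pics/s1.png

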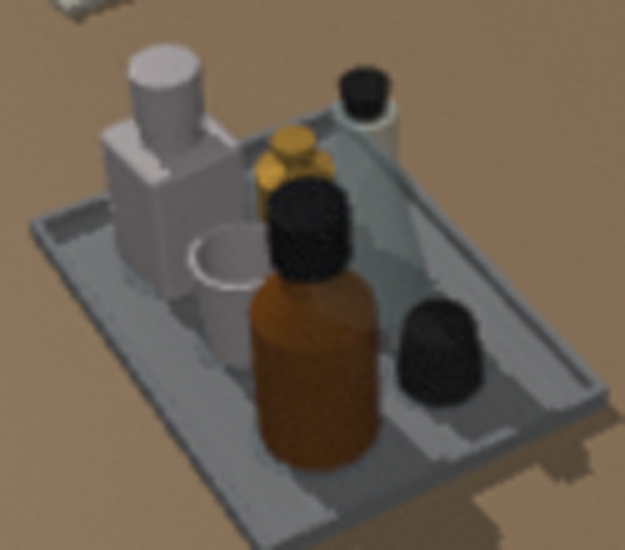

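```bash
cat > m.py <<'E'
from h import *
import pickle
c=env.read_camera('top'); s=env.read_camera('scene'); pickle.dump((c,s),open('cs.pkl','wb'))
def P(x,y,k,ox,oy): return ((x+.5)/k-.5+ox,(y+.5)/k-.5+oy)
def quad(pts,z,k,ox,oy):
    W=np.array([unproj(c,*P(*p,k,ox,oy),z)[:2] for p in pts]); print(np.round(W,1).tolist()); 
    print('sides',np.round(np.linalg.norm(np.roll(W,-1,0)-W,axis=1),1),'c',W.mean(0).round(1))
    ex=(W[0]+W[1]-W[2]-W[3]); print('x-axis yaw deg',np.degrees(np.arctan2(ex[1],ex[0])), 'y-axis-90',np.degrees(np.arctan2(*( (W[0]+W[3]-W[1]-W[2])[::-1])))-90)
print('tray');quad([(70,95),(632,42),(685,445),(97,497)],12,7,200,130)
print('tile');quad([(88,102),(318,60),(445,495),(203,543)],8,5,330,140)
print('plate',[unproj(c,*P(x,y,6,90,180),60).round(1)[:2].tolist() for x,y in((257,230),(105,230),(408,230),(257,80),(257,380))])
print('captops b',unproj(c,*P(184,105,7,200,130),126),'s',unproj(c,*P(532,85,7,200,130),112),'f',unproj(c,*P(372,258,7,200,130),118),'cup',unproj(c,*P(359,152,7,200,130),54))
E
python3 m.py
```

```text
tray
[[664.7, 109.3], [661.6, -109.9], [500.9, -108.0], [506.0, 112.4]]
sides [219.2 160.7 220.5 158.7] c [583.3   1. ]
x-axis yaw deg -0.8799209046168575 y-axis-90 -1.0628287311927807
tile
[[576.6, -254.3], [585.9, -381.9], [349.6, -399.3], [339.7, -272.1]]
sides [127.9 236.9 127.5 237.5] c [ 463.  -326.9]
x-axis yaw deg 4.260781365291042 y-axis-90 4.315408610183184
plate [[476.2, 307.7], [483.2, 369.2], [469.3, 246.6], [538.6, 305.7], [415.8, 309.7]]
captops b [614.58695243  60.00080906 126.        ] s [613.30495416 -58.95805734 112.        ] f [556.41783972   2.71600676 118.        ] cup [615.13194782   1.55846323  54.        ]
```

Request:
arm_command(deltas=[[[0,0.25,-0.3,0,0.155],[0,0.25,-0.3,0,0.155],[0,0.25,-0.3,0,0],[0,0.25,-0.3,0,0],[0,0.25,-0.3,0,0],[0,0.25,-0.3,0,0],[0,0.25,-0.3,0,0],[0,0.25,-0.3,0,0],[0,0.25,-0.3,0,0],[0,0.25,-0.3,0,0],[0,0.25,-0.3,0,0],[0,0.25,-0.3,0,0]]])

```text
t: 1.25
eef_pos: [467.5, 230.1, 213.7]
tcp_rot: [3.141, 0.0, 3.141]
ft_force: [0.7, 0.9, 0.7]
opening: 0.999
```

Request:
arm_command(deltas=[[[0,0.24,-0.28,0,0],[0,0.24,-0.28,0,0],[0,0.24,-0.28,0,0],[0,0.24,-0.28,0,0],[0,0.24,-0.28,0,0],[0,0.2,-0.24,0,-0.02],[0,0,0,0,0]]])

```text
t: 1.83
eef_pos: [616.6, 50.2, 213.4]
tcp_rot: [3.141, 0.002, 3.119]
ft_force: [-0.8, -0.2, 0.6]
opening: 1.0
```

Run:
```python
from h import *
print(env.state()['eef_pos'],env.state()['tcp_rot'])
c=snap('wrist','w1.png'); c=snap('top','t4.png')
i=c['frame'][:,:,::-1]; cv2.imwrite('pics/t4.png',cv2.resize(i[100:230,180:320],None,fx=5,fy=5))
```

```text
[616.58364898  50.15291302 213.44412303] [3.14115004e+00 2.16980824e-03 3.11914331e+00]
```

View pics/w1.png

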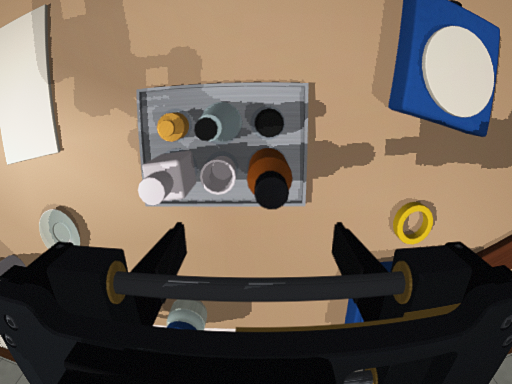

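View pics/t4.png

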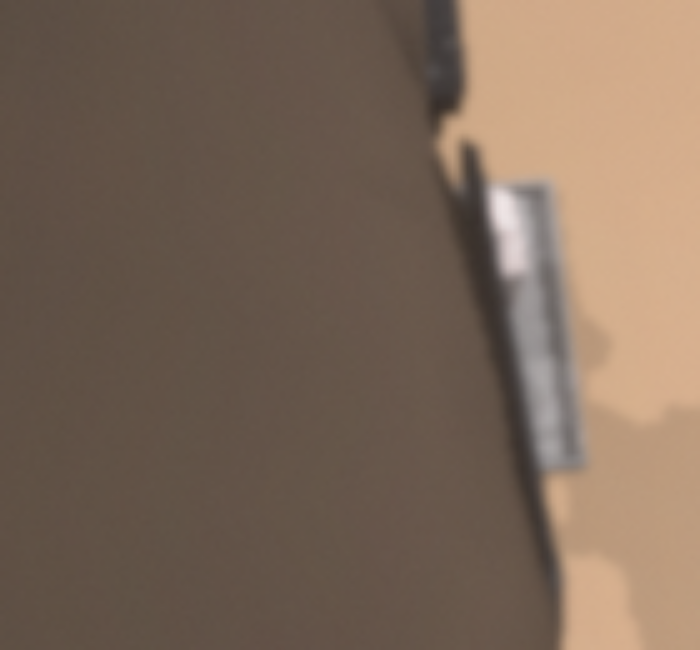

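Wrist view: bottle cap at (271,188), cup at (218,176), square cap at (152,190), flask stopper at (206,128), stopper at (269,123), weight at (172,127). I'll measure through the fisheye and cross-check with the top view.

```bash
cat >> h.py <<'E'
from scipy.spatial.transform import Rotation as Ro
def wpose(st): 
    T=np.eye(4);T[:3,:3]=Ro.from_euler('xyz',st['tcp_rot']).as_matrix();T[:3,3]=st['eef_pos'];return T
def wun(c,st,u,v,z):
    x,y=(u-c['cx'])/c['fx'],(v-c['cy'])/c['fy'];r=np.hypot(x,y);k=np.sin(r)/r if r>1e-9 else 1
    T=wpose(st)@np.asarray(c['tool_from_camera']); d=T[:3,:3]@np.array([x*k,y*k,np.cos(r)]);o=T[:3,3]
    return o+d*(z-o[2])/d[2]
def wproj(c,st,X):
    T=np.linalg.inv(wpose(st)@np.asarray(c['tool_from_camera']));p=T[:3,:3]@np.asarray(X,float)+T[:3,3]
    th=np.arctan2(np.hypot(p[0],p[1]),p[2]);k=th/np.hypot(p[0],p[1])
    return np.array([c['cx']+c['fx']*k*p[0],c['cy']+c['fy']*k*p[1]])
def circ(img,pf,x,y,z,r,col,sc,ox,oy):
    a=np.linspace(0,2*np.pi,60); q=np.array([pf([x+r*np.cos(t),y+r*np.sin(t),z]) for t in a])
    q=((q-[ox,oy]+.5)*sc-.5); cv2.polylines(img,[np.round(q*8).astype(np.int32)],True,col,1,cv2.LINE_AA,3)
E
python3 - <<'E'
from h import *
st=env.state(); c=env.read_camera('wrist')
for n,u,v,z in (('b',271,190,126),('s',152.5,191,112),('f',206,128.5,118),('cup',218,176,54),('plate',459,70,60)): print(n,wun(c,st,u,v,z).round(1))
i=c['frame'][:,:,::-1]; crop=cv2.resize(i[80:210,130:310],None,fx=4,fy=4,interpolation=cv2.INTER_CUBIC)
pf=lambda X:wproj(c,st,X)
for x,y,L in ((613.4,60.5,((126,16),(98,16),(4,25))),(611.2,-59.5,((112,15),(84,15))),(554.3,1.5,((118,11),(70,13),(4,26))),(612.3,.5,((54,21),))):
    for z,r in L: circ(crop,pf,x,y,z,r,(0,255,0),4,130,80)
cv2.imwrite('pics/w2.png',crop)
E
```

```text
b [606.3  65.1 126. ]
s [608.9 -51.6 112. ]
f [549.9   7.9 118. ]
cup [609.4   7.4  54. ]
plate [473. 308.  60.]
```

View pics/w2.png

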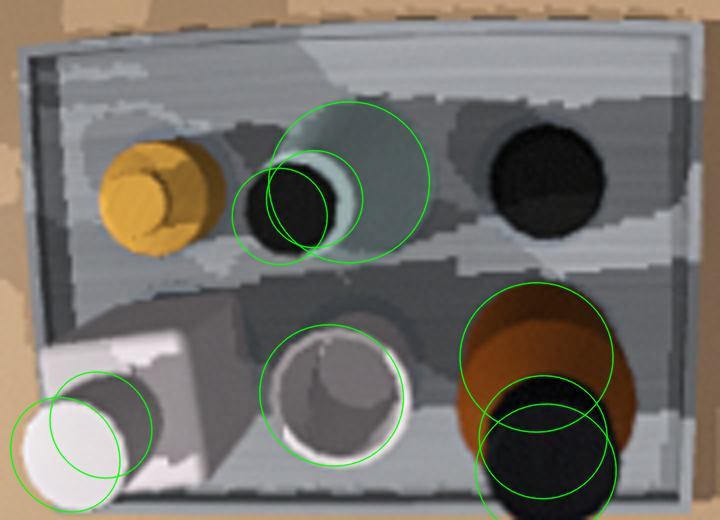

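Run:
```python
from h import *
st=env.state(); print(st['t'],st['eef_pos'],st['tcp_rot'],st['qvel'].round(3))
c=env.read_camera('wrist')
st=env.state(); print(st['t'],st['eef_pos'])
i=c['frame'][:,:,::-1]; crop=cv2.resize(i[80:210,130:310],None,fx=4,fy=4,interpolation=cv2.INTER_CUBIC)
pf=lambda X:wproj(c,st,X)
for x,y,L in ((613.4,60.5,((126,16),(98,16),(4,25))),(611.2,-59.5,((112,15),(84,15))),(554.3,1.5,((118,11),(70,13),(4,26))),(612.3,.5,((54,21),))):
    for z,r in L: circ(crop,pf,x,y,z,r,(0,255,0),4,130,80)
cv2.imwrite('pics/w3.png',crop)
a=[wun(c,st,(x+.5)/4-.5+130,(y+.5)/4-.5+80,12)[:2] for x,y in ((22,47),(702,28),(690,510),(45,510))]; print(np.round(a,1).tolist())
```

```text
1.9833 [613.28851628  54.41158722 213.5726624 ] [3.14022636e+00 9.26089015e-05 3.12289068e+00] [ 0.027 -0.016  0.015  0.002 -0.001  0.001]
2.0333 [613.02591736  55.06700281 213.80119521]
[[501.7, -102.9], [506.3, 115.1], [663.5, 112.9], [660.3, -110.2]]
```

View pics/w3.png

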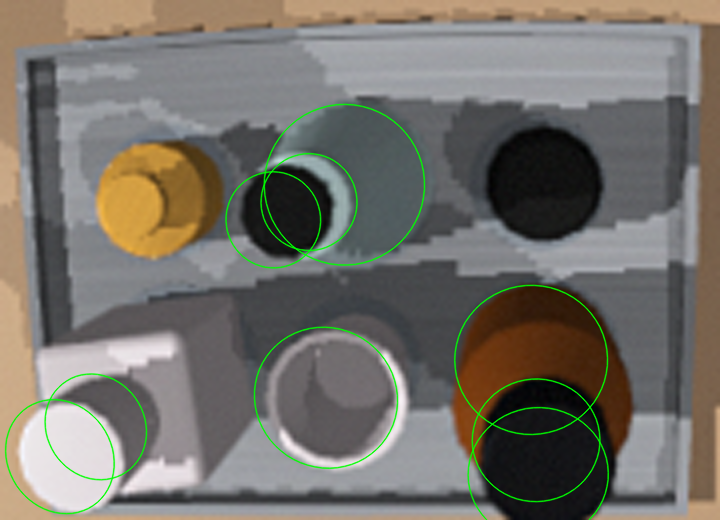

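Request:
arm_command(deltas=[[[0,0,0.06,0,0],[0,0,0,0,0],[0,0,0,0,0],[0,0,0,0,0]]])

```text
t: 2.37
eef_pos: [610.9, 65.8, 214.8]
tcp_rot: [3.14, 0.001, 3.129]
ft_force: [-0.0, -0.8, -0.4]
opening: 1.002
```

```bash
cat > w.py <<'E'
from h import *
import sys
st=env.state(); c=env.read_camera('wrist'); s2=env.state()
print(st['t'],st['eef_pos'].round(2),s2['eef_pos'].round(2),st['tcp_rot'].round(4))
i=c['frame'][:,:,::-1]; crop=cv2.resize(i[80:210,130:310],None,fx=4,fy=4,interpolation=cv2.INTER_CUBIC)
pf=lambda X:wproj(c,st,X)
dx,dy=float(sys.argv[2]),float(sys.argv[3])
for x,y,L in ((613.4,60.5,((126,16),(98,16),(4,25))),(611.2,-59.5,((112,15),(84,15))),(554.3,1.5,((118,11),(70,13),(4,26))),(612.3,.5,((54,21),))):
    for z,r in L: circ(crop,pf,x+dx,y+dy,z,r,(0,255,0),4,130,80)
cv2.imwrite('pics/'+sys.argv[1],crop)
E
python3 w.py w4.png 0 4
```

```text
2.3667 [610.93  65.82 214.76] [610.97  65.75 214.78] [3.1399e+00 6.0000e-04 3.1293e+00]
```

View pics/w4.png

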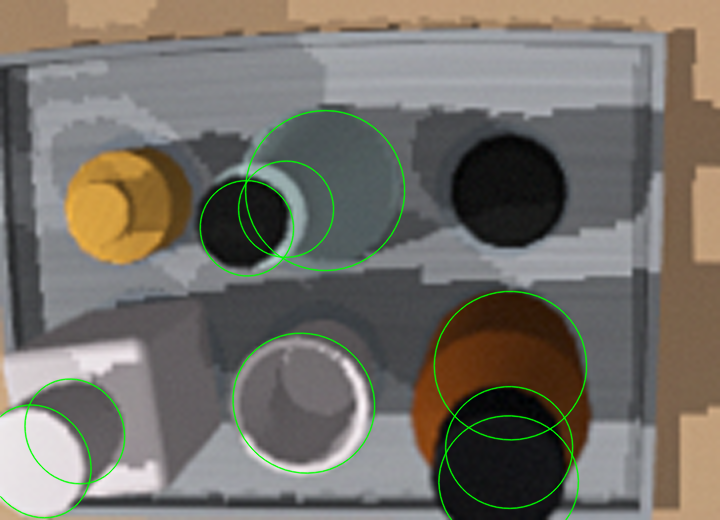

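The settled wrist view agrees with the top camera to within about 3 mm. Averaged positions are bottle (612,61), square bottle (611,-57), flask (555,4) and cup (613,3). I'm going down on the bottle cap.

Request:
arm_command(deltas=[[[0,0.01,-0.05,-0.3,0],[0,0,0,-0.3,0],[0,0,0,-0.3,0],[0,0,0,-0.15,0],[0,0,0,-0.05,0],[0,0,0,0,0],[0,0,0,0,0]]])

```text
t: 3.0
eef_pos: [612.3, 62.5, 103.8]
tcp_rot: [3.14, 0.007, 3.132]
ft_force: [0.3, -0.2, 1.8]
opening: 1.001
```

Request:
arm_command(deltas=[[[0,0,-0.01,-0.08,0],[0,0,0,-0.02,0],[0,0,0,0,0],[1,0,0,0,0],[1,0,0,0,0],[1,0,0,0,0],[1,0,0,0,0],[1,0,0,0,0]]])

```text
t: 3.67
eef_pos: [614.5, 61.4, 97.9]
tcp_rot: [3.14, 0.015, 3.133]
ft_force: [-0.1, 0.2, -0.2]
opening: 0.711
```

Request:
arm_command(deltas=[[[1,0,0,0,0],[1,0,0,0,0],[1,0,0,0,0],[1,0,0,0,0],[1,0,0,0,0],[1,0,0,0,0],[1,0,0,0,0],[1,0,0,0,0]]])

```text
t: 4.33
eef_pos: [614.5, 61.5, 98.1]
tcp_rot: [3.14, 0.015, 3.133]
ft_force: [0.5, -0.1, 0.4]
opening: 0.334
```

Request:
arm_command(deltas=[[[1,0,0,0,0],[1,0,0,0.05,0],[1,0,0,0.1,0],[1,0,0,0.2,0],[1,0,0,0.25,0],[1,0,0,0.25,0],[1,0,0,0.25,0],[1,0,0,0.2,0],[1,0,0,0.1,0],[1,0,0,0.05,0],[1,0,0,0,0]]])

```text
t: 5.25
eef_pos: [611.2, 61.5, 254.0]
tcp_rot: [3.14, 0.011, 3.133]
ft_force: [-1.2, -0.2, -3.5]
opening: 0.326
```

Run:
```python
from h import *
print(env.state()['eef_pos'],env.state()['tcp_rot'],env.state()['opening'],env.state()['ft_force'])
c=snap('scene','s2.png');c=snap('wrist','w5.png')
```

```text
[611.24515796  61.45776806 254.00982527] [3.13990583 0.01119619 3.13254796] 0.32622562010586775 [-1.24798056 -0.20033444 -3.49463966]
```

View pics/s2.png

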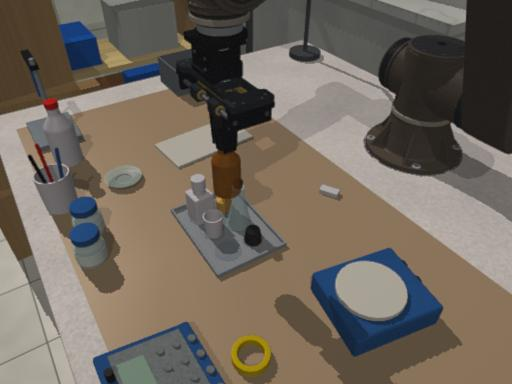

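View pics/w5.png

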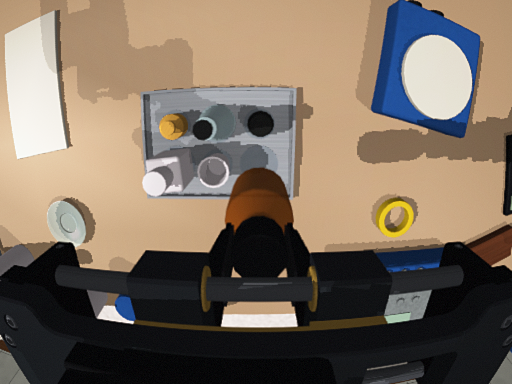

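The bottle hangs upright in the grip, and its old mark is empty, visible at about (229,247) in the scene view. I'm carrying it to the far end of the tile.

Request:
arm_command(deltas=[[[1,-0.02,-0.1,0,0],[1,-0.04,-0.2,0,0],[1,-0.055,-0.3,0,0],[1,-0.06,-0.32,0,0],[1,-0.06,-0.32,0,0],[1,-0.06,-0.32,0,0],[1,-0.06,-0.32,0,0],[1,-0.06,-0.32,0,0],[1,-0.06,-0.32,0,0],[1,-0.06,-0.32,0,0],[1,-0.06,-0.32,0,0],[1,-0.06,-0.3,0,0]]])

```text
t: 6.35
eef_pos: [533.4, -298.8, 238.4]
tcp_rot: [3.133, -0.013, 3.141]
ft_force: [0.4, -0.2, -2.5]
opening: 0.331
```

Request:
arm_command(deltas=[[[1,-0.04,-0.2,0,0],[1,-0.02,-0.1,0,0],[1,0,0,0,0],[1,0,0,0,0],[1,0,0,0,0]]])

```text
t: 6.77
eef_pos: [522.3, -336.0, 233.1]
tcp_rot: [3.128, -0.02, 3.134]
ft_force: [1.1, 0.4, -2.5]
opening: 0.336
```

Request:
arm_command(deltas=[[[1,0.08,0.07,0,0],[1,0.06,0.06,-0.1,0],[1,0,0,-0.2,0],[1,0,0,-0.25,0],[1,0,0,-0.25,0],[1,0,0,-0.15,0],[1,0,0,-0.05,0],[1,0,0,0,0],[1,0,0,0,0]]])

```text
t: 7.52
eef_pos: [543.9, -307.8, 127.6]
tcp_rot: [3.128, -0.017, -3.136]
ft_force: [0.3, -0.6, -2.1]
opening: 0.33
```

Request:
arm_command(deltas=[[[1,-0.03,-0.06,-0.05,0],[1,0,-0.04,-0.05,0],[1,0,0,-0.05,0],[1,0,0,-0.03,0],[1,0,0,0,0],[1,0,0,0,0]]])

```text
t: 8.02
eef_pos: [542.3, -319.3, 111.3]
tcp_rot: [3.131, -0.013, -3.136]
ft_force: [0.8, -0.7, -2.4]
opening: 0.331
```

```bash
cat > look.py <<'E'
from h import *
import sys
st=env.state(); print(st['t'],st['eef_pos'].round(1),st['tcp_rot'].round(3),round(st['opening'],3),st['ft_force'].round(1))
for n in sys.argv[2:]: snap(n,sys.argv[1]+n+'.png')
E
python3 look.py a top wrist
```

```text
8.0167 [ 542.3 -319.3  111.3] [ 3.131 -0.013 -3.136] 0.331 [ 0.8 -0.7 -2.4]
```

View pics/awrist.png

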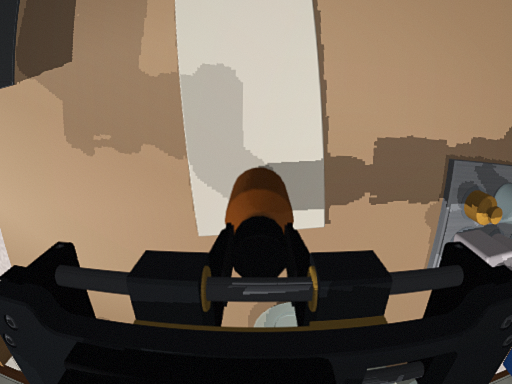

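View pics/atop.png

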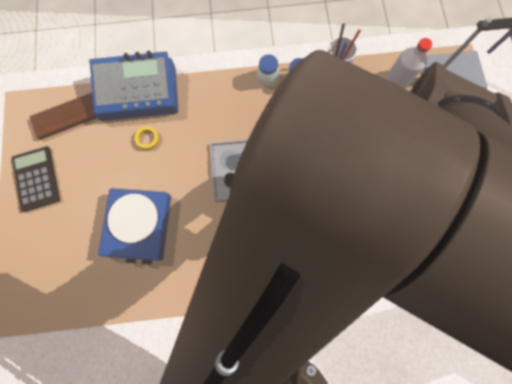

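The bottle is over the far end of the tile, whose edge is at about row 230, and centred across it. I'm lowering it to contact.

Request:
arm_command(deltas=[[[1,-0.05,0,-0.03,0],[1,0,0,-0.03,0],[1,0,0,-0.02,0],[1,0,0,-0.02,0],[1,0,0,0,0],[1,0,0,0,0]]])

```text
t: 8.62
eef_pos: [537.3, -319.6, 102.8]
tcp_rot: [3.133, -0.01, -3.136]
ft_force: [-1.5, 0.7, -3.2]
opening: 0.333
```

Request:
arm_command(deltas=[[[1,0,0,-0.02,0],[1,0,0,-0.01,0],[1,0,0,0,0],[1,0,0,0,0]]])

```text
t: 8.95
eef_pos: [538.0, -319.7, 102.8]
tcp_rot: [3.135, -0.007, -3.135]
ft_force: [-0.2, -0.3, -2.2]
opening: 0.329
```

Request:
arm_command(deltas=[[[1,0,0,-0.03,0],[1,0,0,-0.03,0],[1,0,0,0,0],[1,0,0,0,0]]])

```text
t: 9.28
eef_pos: [540.1, -321.0, 103.4]
tcp_rot: [3.14, -0.0, -3.135]
ft_force: [-0.2, -0.3, -2.9]
opening: 0.331
```

Request:
arm_command(deltas=[[[1,-0.02,0,-0.05,0],[1,0,0,-0.05,0],[1,0,0,0,0]]])

```text
t: 9.53
eef_pos: [540.9, -321.7, 99.4]
tcp_rot: [-3.139, 0.009, -3.136]
ft_force: [-0.5, 0.6, -2.5]
opening: 0.334
```

```bash
python3 look.py b scene
python3 - <<'E'
import cv2
i=cv2.imread('pics/bscene.png'); cv2.imwrite('pics/bs.png',cv2.resize(i[60:240,120:300],None,fx=3.3,fy=3.3,interpolation=cv2.INTER_CUBIC))
E
```

```text
9.5333 [ 540.9 -321.7   99.4] [-3.139  0.009 -3.136] 0.334 [-0.5  0.6 -2.5]
```

View pics/bs.png

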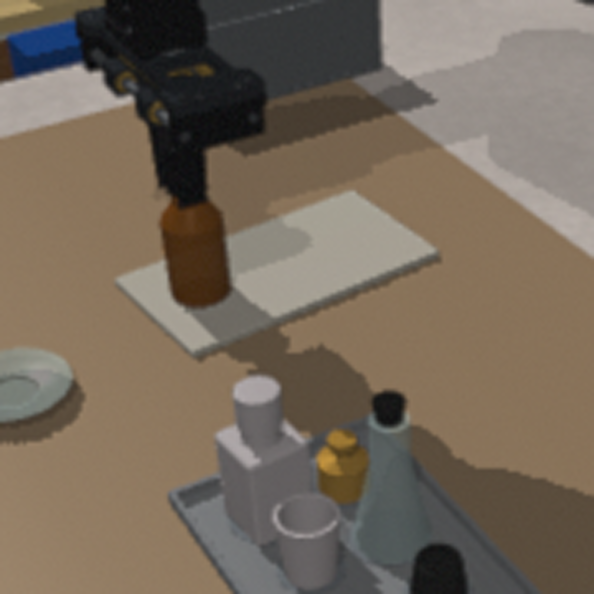

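Request:
arm_command(deltas=[[[1,0,0,-0.04,0],[1,0,0,0,0],[1,0,0,0,0]]])

```text
t: 9.83
eef_pos: [541.7, -322.2, 97.3]
tcp_rot: [-3.137, 0.012, -3.135]
ft_force: [-1.0, 1.3, 5.6]
opening: 0.332
```

```bash
python3 look.py c
python3 - <<'E'
from h import *
s=env.read_camera('scene'); i=s['frame'][:,:,::-1].copy(); st=env.state()
crop=cv2.resize(i[100:190,120:260],None,fx=5,fy=5,interpolation=cv2.INTER_CUBIC)
x,y=st['eef_pos'][:2]
for z,r in((8,25),(76,25)): circ(crop,lambda X:proj(s,X),x,y,z,r,(0,255,0),5,120,100)
cv2.imwrite('pics/cs.png',crop)
E
```

```text
9.8333 [ 541.7 -322.2   97.3] [-3.137  0.012 -3.135] 0.332 [-1.   1.3  5.6]
```

View pics/cs.png

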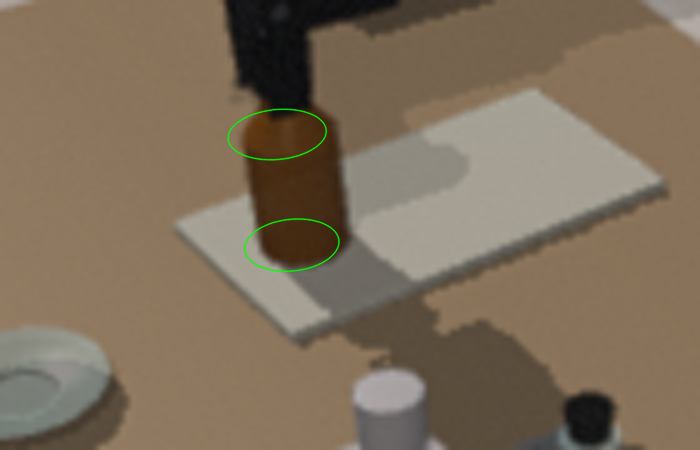

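Contact: the vertical force went from -2.5 to +5.6 N at z 97, and the bottle is upright. I'm releasing it and rising.

Request:
arm_command(deltas=[[[0,0,0,0,0],[0,0,0,0,0],[0,0,0,0,0],[0,0,0,0,0],[0,0,0,0,0],[0,0,0,0,0],[0,0,0,0.1,0],[0,0,0,0.3,0],[0,0,0,0.35,0],[0,0,0,0.35,0],[0,0,0,0.2,0],[0,0,0,0,0]]])

```text
t: 10.88
eef_pos: [539.1, -320.9, 230.9]
tcp_rot: [-3.141, 0.005, -3.136]
ft_force: [1.0, 0.1, 0.4]
opening: 0.996
```

```bash
python3 look.py d scene
```

```text
10.8833 [ 539.1 -320.9  230.9] [-3.141  0.005 -3.136] 0.996 [1.  0.1 0.4]
```

View pics/dscene.png

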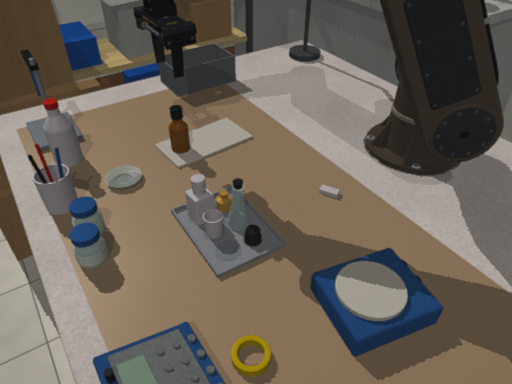

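The bottle stands upright on the tile at (179,130). Next is the square bottle.

Request:
arm_command(deltas=[[[0,0.06,0.2,0,0],[0,0.1,0.35,0,0],[0,0.1,0.37,0,0],[0,0.1,0.37,0,0],[0,0.1,0.37,0,0],[0,0.1,0.37,0,-0.03],[0,0.1,0.3,0,0],[0,0.05,0.15,0,0],[0,0.02,0.05,0,0],[0,0,0,0,0],[0,0,0,0,0]]])

```text
t: 11.85
eef_pos: [607.9, -56.5, 218.1]
tcp_rot: [3.138, -0.011, 3.119]
ft_force: [-1.0, 0.1, -0.8]
opening: 1.001
```

Request:
arm_command(deltas=[[[0,0.02,-0.01,-0.3,0],[0,0.01,0,-0.3,0],[0,0,0,-0.3,0],[0,0,0,-0.25,0],[0,0,0,-0.1,0],[0,0,0,-0.05,0],[0,0,0,0,0],[0,0,0,0,0]]])

```text
t: 12.52
eef_pos: [609.1, -67.9, 84.2]
tcp_rot: [3.139, -0.009, 3.11]
ft_force: [-0.4, -0.4, 0.2]
opening: 1.005
```

```bash
python3 look.py e wrist
```

```text
12.5167 [609.1 -67.9  84.2] [ 3.139 -0.009  3.11 ] 1.005 [-0.4 -0.4  0.2]
```

View pics/ewrist.png

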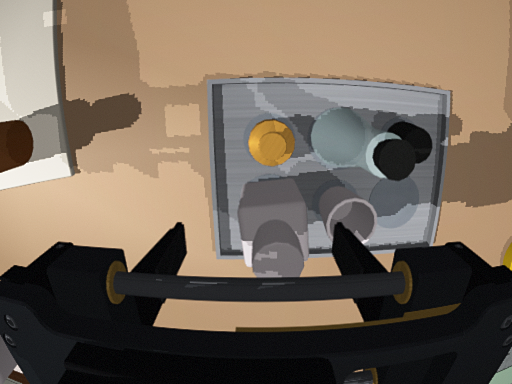

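Run:
```python
from h import *
st=env.state();c=env.read_camera('wrist');print(st['eef_pos'],wun(c,st,279,258,112),wproj(c,st,[611,-57.5,112]))
i=c['frame'][:,:,::-1];crop=cv2.resize(i[160:300,200:380],None,fx=4,fy=4)
for z in(112,84):circ(crop,lambda X:wproj(c,st,X),611,-57.5,z,15,(0,255,0),4,200,160)
cv2.imwrite('pics/e2.png',crop)
```

```text
[609.24949249 -67.87591721  84.45362494] [607.26264626 -56.36595494 112.        ] [276.9749383  263.94550003]
```

View pics/e2.png

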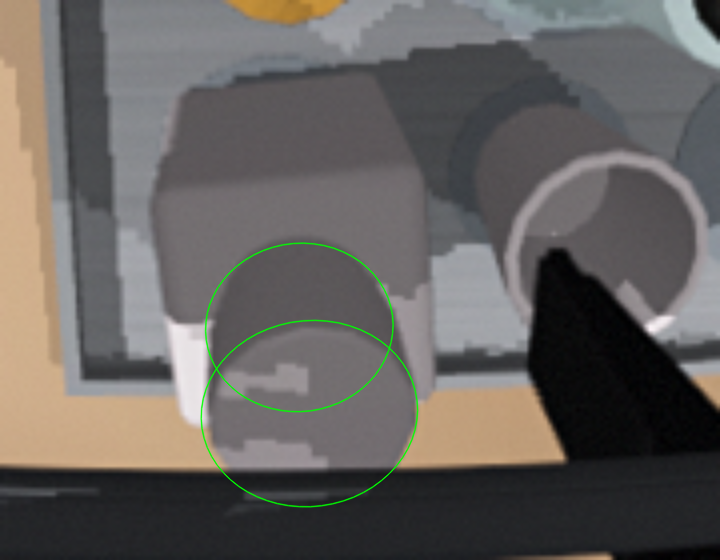

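Request:
arm_command(deltas=[[[0,0.01,0.07,-0.01,0],[0,0,0.03,0,0],[0,0,0,0,0],[0,0,0,0,0]]])

```text
t: 12.95
eef_pos: [612.0, -56.5, 87.2]
tcp_rot: [3.14, -0.002, 3.111]
ft_force: [0.0, 0.9, -0.4]
opening: 1.003
```

Request:
arm_command(deltas=[[[0,0,-0.01,-0.05,0],[0,0,0,0,0],[1,0,0,0,0],[1,0,0,0,0],[1,0,0,0,0],[1,0,0,0,0],[1,0,0,0,0],[1,0,0,0,0],[1,0,0,0,0],[1,0,0,0,0],[1,0,0,0,0],[1,0,0,0,0]]])

```text
t: 13.95
eef_pos: [612.1, -57.4, 82.1]
tcp_rot: [3.14, -0.001, 3.111]
ft_force: [0.5, 0.1, -0.0]
opening: 0.354
```

Request:
arm_command(deltas=[[[1,0,0,0,0],[1,0,0,0,0],[1,0,0,0,0],[1,0,0,0,0],[1,0,0,0,0]]])

```text
t: 14.37
eef_pos: [612.1, -57.5, 82.1]
tcp_rot: [3.14, -0.001, 3.111]
ft_force: [0.7, 0.8, 0.3]
opening: 0.31
```

Request:
arm_command(deltas=[[[1,0,0,0.05,0],[1,0,0,0.1,0],[1,0,0,0.2,0],[1,0,0,0.25,0],[1,0,0,0.25,0],[1,0,0,0.25,0],[1,0,0,0.2,0],[1,0,0,0.1,0],[1,0,0,0.05,0],[1,-0.05,-0.1,0,0],[1,-0.1,-0.2,0,0],[1,-0.17,-0.3,0,0]]])

```text
t: 15.37
eef_pos: [577.7, -115.1, 239.1]
tcp_rot: [3.14, -0.001, 3.117]
ft_force: [1.0, -0.6, -2.4]
opening: 0.313
```

Request:
arm_command(deltas=[[[1,-0.17,-0.3,0,0],[1,-0.17,-0.3,0,0],[1,-0.17,-0.3,0,0],[1,-0.17,-0.3,0,0],[1,-0.15,-0.25,0,0],[1,-0.1,-0.2,0,0],[1,-0.05,-0.1,0,0],[1,0,0,0,0],[1,0,0,0,0]]])

```text
t: 16.12
eef_pos: [463.4, -304.0, 232.8]
tcp_rot: [3.135, -0.013, 3.113]
ft_force: [-0.3, 0.4, -1.8]
opening: 0.315
```

Request:
arm_command(deltas=[[[1,0,-0.1,-0.05,0],[1,0,-0.1,-0.15,0],[1,0,0,-0.25,0],[1,0,0,-0.25,0],[1,0,0,-0.25,0],[1,0,0,-0.15,0],[1,0,0,-0.1,0],[1,0,0,-0.05,0],[1,0,0,0,0],[1,0,0,0,0]]])

```text
t: 16.95
eef_pos: [465.7, -322.1, 98.7]
tcp_rot: [3.134, -0.013, 3.122]
ft_force: [0.3, 0.0, -0.6]
opening: 0.312
```

```bash
python3 look.py f wrist scene
```

```text
16.95 [ 465.7 -322.1   98.7] [ 3.134 -0.013  3.122] 0.312 [ 0.3  0.  -0.6]
```

View pics/fwrist.png

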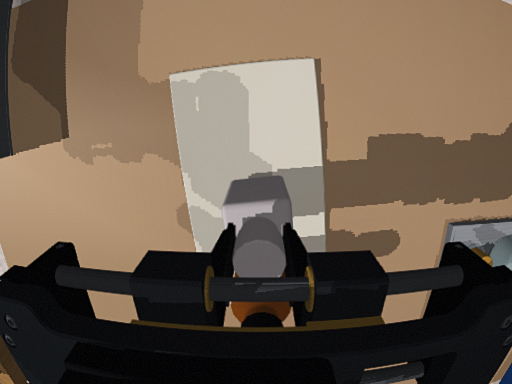

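View pics/fscene.png

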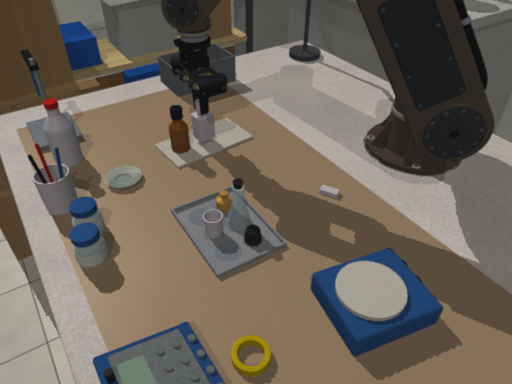

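The square bottle hangs over the middle of the tile, clear of the round bottle. I'm lowering it to contact.

Request:
arm_command(deltas=[[[1,-0.02,0,-0.04,0],[1,0,0,-0.04,0],[1,0,0,-0.02,0],[1,0,0,0,0],[1,0,0,0,0]]])

```text
t: 17.47
eef_pos: [464.4, -323.0, 90.7]
tcp_rot: [3.138, -0.009, 3.122]
ft_force: [-0.6, -0.1, -1.4]
opening: 0.307
```

Request:
arm_command(deltas=[[[1,0,0,-0.03,0],[1,0,0,-0.02,0],[1,0,0,0,0],[1,0,0,0,0]]])

```text
t: 17.8
eef_pos: [464.6, -323.2, 86.3]
tcp_rot: [3.139, -0.008, 3.122]
ft_force: [-0.9, 0.1, -1.2]
opening: 0.31
```

Request:
arm_command(deltas=[[[1,0,0,-0.02,0],[1,0,0,-0.01,0],[1,0,0,0,0]]])

```text
t: 18.05
eef_pos: [465.0, -323.6, 86.6]
tcp_rot: [3.141, -0.006, 3.122]
ft_force: [-0.1, 0.2, -1.7]
opening: 0.308
```

Request:
arm_command(deltas=[[[1,0,0,-0.03,0],[1,0,0,-0.03,0],[1,0,0,0,0]]])

```text
t: 18.3
eef_pos: [466.4, -324.1, 86.0]
tcp_rot: [-3.139, -0.001, 3.122]
ft_force: [-1.0, 0.3, -1.6]
opening: 0.307
```

Run:
```python
from h import *
s=env.read_camera('scene'); i=s['frame'][:,:,::-1].copy(); st=env.state(); print(st['eef_pos'],st['ft_force'],st['moment'],st['tau'])
crop=cv2.resize(i[90:170,140:270],None,fx=6,fy=6,interpolation=cv2.INTER_CUBIC)
cv2.imwrite('pics/g.png',crop)
```

```text
[ 466.50692055 -324.19121743   85.88587449] [ 0.75884185 -0.18477568 -0.09652532] [-0.01573366 -0.03278711 -0.0183463 ] [-9.77751310e-02 -5.89970863e+01 -1.81913978e+01 -5.46663150e-02
  1.36096179e-01 -9.97635220e-05]
```

View pics/g.png

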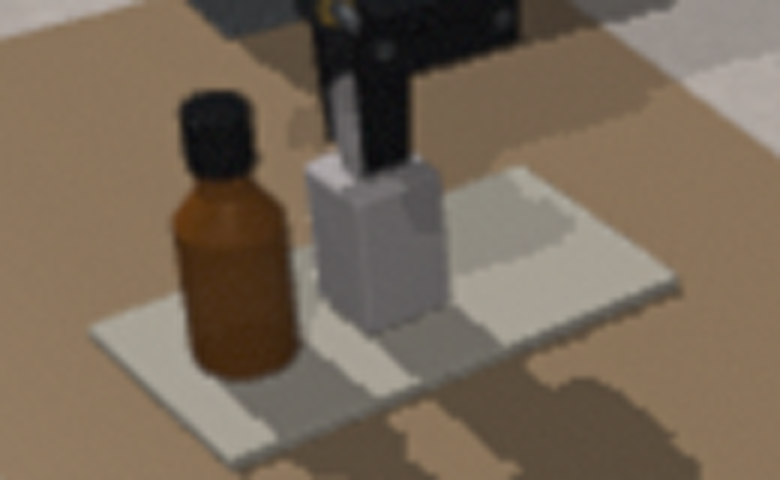

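Request:
arm_command(deltas=[[[1,0,0,-0.03,0],[1,0,0,-0.02,0],[1,0,0,0,0]]])

```text
t: 18.6
eef_pos: [467.5, -324.4, 84.9]
tcp_rot: [-3.137, 0.003, 3.122]
ft_force: [0.0, -0.6, -1.8]
opening: 0.31
```

Request:
arm_command(deltas=[[[1,-0.02,0,-0.04,0],[1,0,0,-0.03,0],[1,0,0,0,0]]])

```text
t: 18.85
eef_pos: [468.1, -325.1, 82.8]
tcp_rot: [-3.132, 0.011, 3.122]
ft_force: [0.2, -0.4, -2.0]
opening: 0.312
```

Request:
arm_command(deltas=[[[1,-0.02,0,-0.03,0],[1,0,0,0,0],[1,0,0,0,0]]])

```text
t: 19.1
eef_pos: [468.1, -325.7, 81.5]
tcp_rot: [-3.129, 0.017, 3.122]
ft_force: [0.8, 0.4, 6.2]
opening: 0.309
```

Contact at 6 N. Releasing and rising.

Request:
arm_command(deltas=[[[0,0,0,0,0],[0,0,0,0,0],[0,0,0,0,0],[0,0,0,0,0],[0,0,0,0,0],[0,0,0,0,0],[0,0,0,0.1,0],[0,0,0,0.3,0],[0,0,0,0.35,0],[0,0,0,0.35,0],[0,0,0,0.25,0],[0,0,0,0,0]]])

```text
t: 20.1
eef_pos: [465.2, -324.1, 220.3]
tcp_rot: [-3.135, 0.009, 3.121]
ft_force: [-0.4, 0.1, -0.6]
opening: 0.996
```

```bash
python3 look.py h wrist scene
```

```text
20.1 [ 465.2 -324.1  220.3] [-3.135  0.009  3.121] 0.996 [-0.4  0.1 -0.6]
```

View pics/hwrist.png

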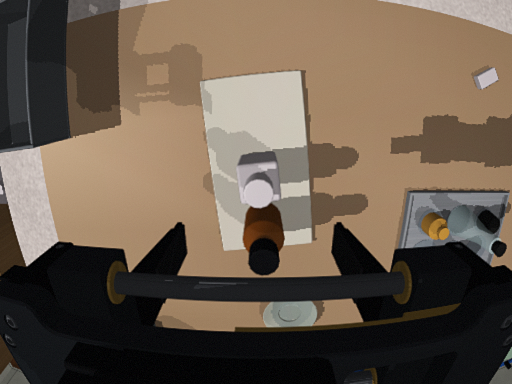

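View pics/hscene.png

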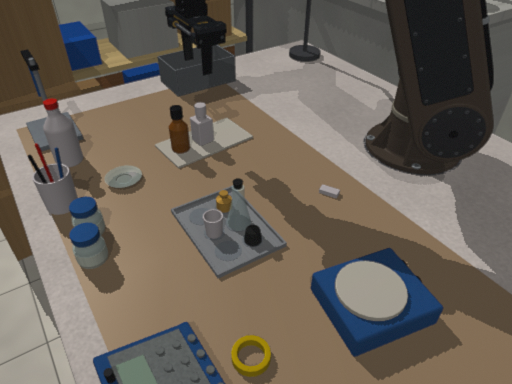

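Both stand upright on the tile. Next is the flask.

Request:
arm_command(deltas=[[[0,0.05,0.2,0,0],[0,0.1,0.35,0,0],[0,0.1,0.38,0,0],[0,0.1,0.38,0,0],[0,0.1,0.38,0,0],[0,0.1,0.38,0,0],[0,0.1,0.38,0,0],[0,0.1,0.35,0,0],[0,0.08,0.2,0,0],[0,0.04,0.1,0,0],[0,0,0,0,0],[0,0,0,0,0]]])

```text
t: 21.2
eef_pos: [545.3, 2.4, 201.8]
tcp_rot: [3.139, -0.018, 3.118]
ft_force: [-0.6, 0.4, 0.6]
opening: 0.999
```

Request:
arm_command(deltas=[[[0,0.06,0.02,-0.25,0.02],[0,0.03,0,-0.3,0],[0,0,0,-0.25,0],[0,0,0,-0.15,0],[0,0,0,-0.1,0],[0,0,0,0,0],[0,0,0,0,0]]])

```text
t: 21.78
eef_pos: [550.9, -2.6, 89.7]
tcp_rot: [3.14, -0.023, 3.128]
ft_force: [-0.1, 0.3, 0.7]
opening: 1.003
```

```bash
python3 look.py i wrist;python3 - <<'E'
from h import *
st=env.state();c=env.read_camera('wrist')
i=c['frame'][:,:,::-1];crop=cv2.resize(i[130:300,170:370],None,fx=3.5,fy=3.5)
for z,r in((118,11),(104,13),(70,13),(4,26)):circ(crop,lambda X:wproj(c,st,X),555,4,z,r,(0,255,0),3.5,170,130)
cv2.imwrite('pics/i2.png',crop)
E
```

```text
21.7833 [550.9  -2.6  89.7] [ 3.14  -0.023  3.128] 1.003 [-0.1  0.3  0.7]
```

View pics/i2.png

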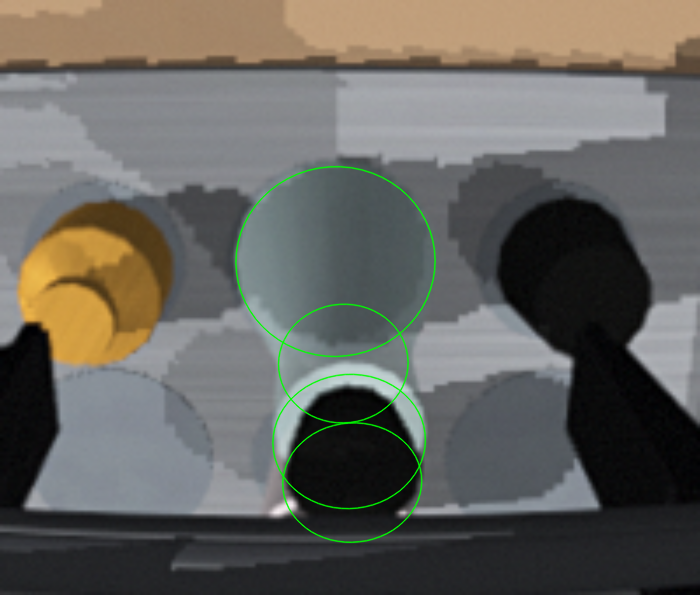

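Request:
arm_command(deltas=[[[0,0.03,0.05,-0.1,0],[0,0.01,0.01,-0.06,0],[0,0,0,-0.02,0],[0,0,0,0,0],[0,0,0,0,0]]])

```text
t: 22.3
eef_pos: [556.8, 3.7, 73.0]
tcp_rot: [3.14, -0.017, 3.128]
ft_force: [-0.6, -0.3, -0.3]
opening: 0.997
```

Request:
arm_command(deltas=[[[1,0,0,0,0],[1,0,0,0,0],[1,0,0,0,0],[1,0,0,0,0],[1,0,0,0,0],[1,0,0,0,0],[1,0,0,0,0],[1,0,0,0,0],[1,0,0,0,0],[1,0,0,0,0],[1,0,0,0,0],[1,0,0,0,0]]])

```text
t: 23.3
eef_pos: [557.1, 3.8, 73.9]
tcp_rot: [3.14, -0.016, 3.129]
ft_force: [0.9, -1.0, 1.0]
opening: 0.26
```

Request:
arm_command(deltas=[[[1,0,0,0,0],[1,0,0,0,0],[1,0,0,0,0],[1,0,0,0,0],[1,0,0,0,0]]])

```text
t: 23.72
eef_pos: [557.1, 3.8, 73.9]
tcp_rot: [3.14, -0.016, 3.129]
ft_force: [0.0, 0.1, 0.2]
opening: 0.262
```

Request:
arm_command(deltas=[[[1,0,0,0.05,0],[1,0,0,0.1,0],[1,0,0,0.2,0],[1,0,0,0.25,0],[1,0,0,0.25,0],[1,0,0,0.25,0],[1,0,0,0.2,0],[1,0,0,0.1,0],[1,0,0,0.05,0],[1,-0.05,-0.1,0,0],[1,-0.1,-0.2,0,0],[1,-0.15,-0.3,0,0]]])

```text
t: 24.72
eef_pos: [523.7, -54.3, 230.2]
tcp_rot: [3.139, -0.018, 3.134]
ft_force: [-0.1, 0.2, -1.4]
opening: 0.264
```

Request:
arm_command(deltas=[[[1,-0.16,-0.32,0,0],[1,-0.16,-0.32,0,0],[1,-0.16,-0.32,0,0],[1,-0.16,-0.32,0,0],[1,-0.16,-0.32,0,0],[1,-0.16,-0.3,0,0],[1,-0.15,-0.3,0,0],[1,-0.1,-0.2,0,0],[1,-0.05,-0.1,0,0],[1,0,0,0,0],[1,0,0,0,0]]])

```text
t: 25.63
eef_pos: [377.6, -319.8, 223.6]
tcp_rot: [3.133, -0.03, 3.131]
ft_force: [0.0, -0.4, -2.6]
opening: 0.258
```

Request:
arm_command(deltas=[[[1,0.05,-0.05,-0.05,0],[1,0.05,-0.04,-0.15,0],[1,0,0,-0.25,0],[1,0,0,-0.25,0],[1,0,0,-0.25,0],[1,0,0,-0.15,0],[1,0,0,-0.1,0],[1,0,0,-0.05,0],[1,0,0,0,0],[1,0,0,0,0]]])

```text
t: 26.47
eef_pos: [392.8, -323.5, 90.0]
tcp_rot: [3.132, -0.03, 3.14]
ft_force: [0.2, -0.2, -2.1]
opening: 0.257
```

```bash
python3 look.py j wrist scene
```

```text
26.4667 [ 392.8 -323.5   90. ] [ 3.132 -0.03   3.14 ] 0.257 [ 0.2 -0.2 -2.1]
```

View pics/jwrist.png

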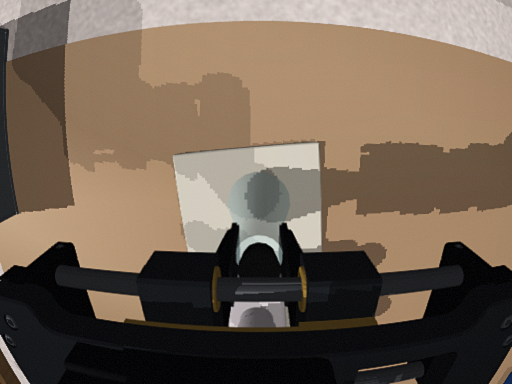

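View pics/jscene.png

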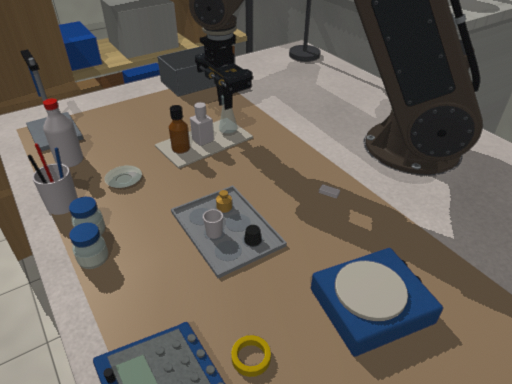

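The flask is over the near end of the tile, well inside the edge. Lowering it.

Request:
arm_command(deltas=[[[1,-0.02,-0.05,-0.05,0],[1,0,0,-0.04,0],[1,0,0,-0.03,0],[1,0,0,0,0],[1,0,0,0,0]]])

```text
t: 26.98
eef_pos: [391.4, -330.3, 79.6]
tcp_rot: [3.136, -0.026, 3.14]
ft_force: [0.5, 0.5, -1.9]
opening: 0.263
```

Request:
arm_command(deltas=[[[1,0,0,-0.04,0],[1,0,0,-0.03,0],[1,0,0,0,0]]])

```text
t: 27.23
eef_pos: [392.5, -330.9, 76.9]
tcp_rot: [3.139, -0.023, 3.139]
ft_force: [0.6, -0.2, -3.6]
opening: 0.259
```

Request:
arm_command(deltas=[[[1,-0.01,0,-0.04,0],[1,0,0,-0.02,0],[1,0,0,0,0]]])

```text
t: 27.48
eef_pos: [392.8, -331.3, 75.1]
tcp_rot: [-3.14, -0.018, 3.139]
ft_force: [-0.8, -0.2, -3.0]
opening: 0.259
```

Request:
arm_command(deltas=[[[1,-0.01,0,-0.04,0],[1,0,0,0,0],[1,0,0,0,0]]])

```text
t: 27.73
eef_pos: [393.5, -332.0, 73.7]
tcp_rot: [-3.136, -0.013, 3.139]
ft_force: [0.4, 0.1, -2.9]
opening: 0.264
```

Request:
arm_command(deltas=[[[1,-0.01,0,-0.04,0],[1,0,0,0,0],[1,0,0,0,0]]])

```text
t: 27.98
eef_pos: [393.9, -332.8, 71.7]
tcp_rot: [-3.133, -0.009, 3.138]
ft_force: [0.0, -0.2, -2.4]
opening: 0.261
```

Request:
arm_command(deltas=[[[1,-0.01,0,-0.03,0],[1,0,0,0,0],[1,0,0,0,0]]])

```text
t: 28.23
eef_pos: [394.2, -333.6, 71.0]
tcp_rot: [-3.13, -0.005, 3.138]
ft_force: [0.2, -1.2, -0.4]
opening: 0.263
```

Run:
```python
from h import *
s=env.read_camera('scene'); i=s['frame'][:,:,::-1].copy()
cv2.imwrite('pics/k.png',cv2.resize(i[70:170,150:280],None,fx=6,fy=6,interpolation=cv2.INTER_CUBIC))
```

```text
(no output)
```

View pics/k.png

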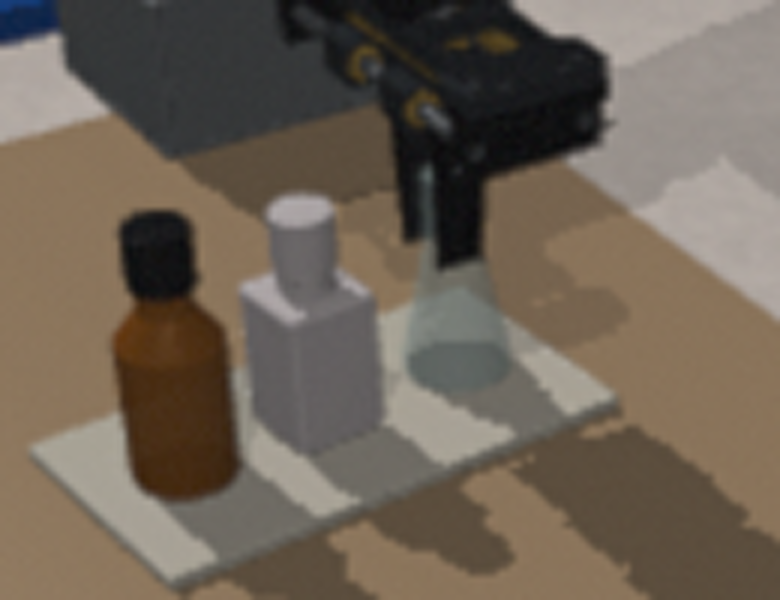

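Request:
arm_command(deltas=[[[1,-0.01,0.01,-0.03,0],[1,0,0,0,0]]])

```text
t: 28.45
eef_pos: [394.5, -334.5, 70.7]
tcp_rot: [-3.125, -0.001, 3.138]
ft_force: [-0.1, 0.3, -2.2]
opening: 0.264
```

Request:
arm_command(deltas=[[[1,-0.01,0.01,-0.04,0],[1,0,0,0,0],[1,0,0,0,0]]])

```text
t: 28.7
eef_pos: [395.2, -336.2, 70.1]
tcp_rot: [-3.118, 0.004, 3.138]
ft_force: [0.3, -0.6, -2.4]
opening: 0.265
```

Request:
arm_command(deltas=[[[1,-0.02,0.02,-0.06,0],[1,0,0,0,0]]])

```text
t: 28.87
eef_pos: [396.0, -338.0, 67.6]
tcp_rot: [-3.109, 0.013, 3.138]
ft_force: [0.4, 0.3, -3.0]
opening: 0.28
```

The grip width grew from 0.26 to 0.28, so the fingertips have slid onto the cone and the flask must already be standing. I'm opening and looking.

Request:
arm_command(deltas=[[[0,0,0,0,0],[0,0,0,0,0],[0,0,0,0,0],[0,0,0,0,0],[0,0,0,0,0],[0,0,0,0,0]]])

```text
t: 29.37
eef_pos: [394.9, -337.2, 64.9]
tcp_rot: [-3.113, 0.009, 3.138]
ft_force: [-0.3, -0.2, 0.4]
opening: 0.65
```

```bash
python3 look.py l
python3 - <<'E'
from h import *
s=env.read_camera('scene'); i=s['frame'][:,:,::-1].copy()
cv2.imwrite('pics/l.png',cv2.resize(i[70:170,150:280],None,fx=6,fy=6,interpolation=cv2.INTER_CUBIC))
E
```

```text
29.3667 [ 394.9 -337.2   64.9] [-3.113  0.009  3.138] 0.65 [-0.3 -0.2  0.4]
```

View pics/l.png

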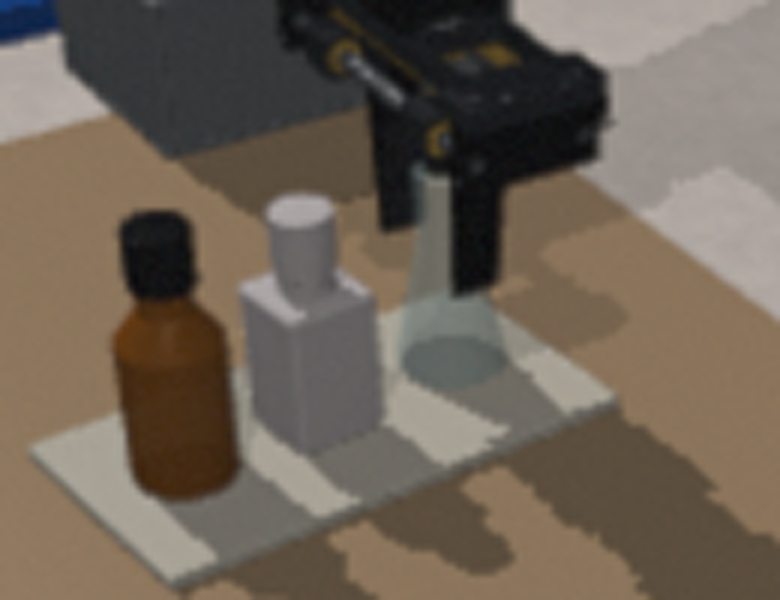

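The flask stands upright. I'm opening fully and rising.

Request:
arm_command(deltas=[[[0,0,0.02,0,0],[0,0,0.02,0,0],[0,0,0.01,0,0],[0,0,0,0,0],[0,0,0,0.1,0],[0,0,0,0.3,0],[0,0,0,0.35,0],[0,0,0,0.35,0],[0,0,0,0.3,0],[0,0,0,0.1,0],[0,0,0,0,0]]])

```text
t: 30.33
eef_pos: [393.2, -329.4, 225.0]
tcp_rot: [-3.114, 0.008, 3.138]
ft_force: [0.7, -0.2, 0.0]
opening: 1.003
```

```bash
python3 look.py m scene wrist
```

```text
30.3333 [ 393.2 -329.4  225. ] [-3.114  0.008  3.138] 1.003 [ 0.7 -0.2  0. ]
```

View pics/mwrist.png

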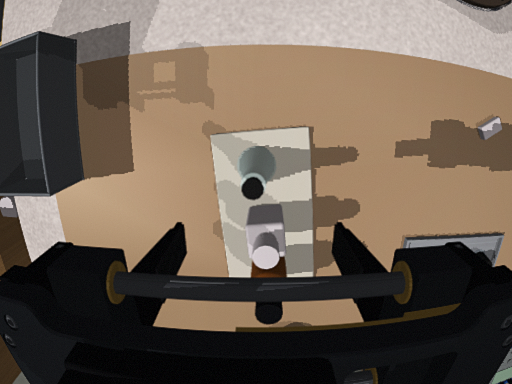

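View pics/mscene.png

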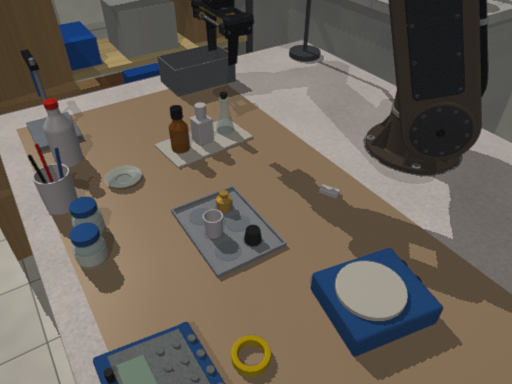

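All three stand upright on the tile. Going for the cup.

Request:
arm_command(deltas=[[[0,0.1,0.15,0,0],[0,0.18,0.28,0,0],[0,0.22,0.33,0,0],[0,0.22,0.33,0,0],[0,0.22,0.33,0,0],[0,0.22,0.33,0,0],[0,0.22,0.33,0,0],[0,0.22,0.33,0,0],[0,0.22,0.33,0,0],[0,0.2,0.28,0,0],[0,0.1,0.12,0,0],[0,0,0,0,0]]])

```text
t: 31.43
eef_pos: [605.1, 3.1, 203.5]
tcp_rot: [-3.126, -0.022, 3.132]
ft_force: [-0.4, -0.3, -0.3]
opening: 1.0
```

Request:
arm_command(deltas=[[[0,0,0,0,0],[0,0,0,0,0]]])

```text
t: 31.6
eef_pos: [603.9, 3.6, 200.2]
tcp_rot: [-3.126, -0.027, 3.134]
ft_force: [-0.7, 0.3, -0.4]
opening: 1.0
```

Request:
arm_command(deltas=[[[0,0.06,0,-0.3,0],[0,0.03,0,-0.3,0],[0,0,0,-0.3,0],[0,0,0,-0.2,0],[0,0,0,-0.15,0],[0,0,0,-0.05,0],[0,0,0,0,0],[0,0,0,0,0]]])

```text
t: 32.27
eef_pos: [607.4, -6.3, 64.8]
tcp_rot: [-3.126, -0.03, 3.124]
ft_force: [-0.5, 0.0, 0.8]
opening: 0.998
```

```bash
python3 look.py n;python3 - <<'E'
from h import *
st=env.state();c=env.read_camera('wrist')
i=c['frame'][:,:,::-1];crop=cv2.resize(i[130:300,130:390],None,fx=3,fy=3)
for z,r in((54,21),):circ(crop,lambda X:wproj(c,st,X),613,3,z,r,(0,255,0),3,130,130)
cv2.imwrite('pics/n2.png',crop)
E
```

```text
32.2667 [607.4  -6.3  64.8] [-3.126 -0.03   3.124] 0.998 [-0.5  0.   0.8]
```

View pics/n2.png

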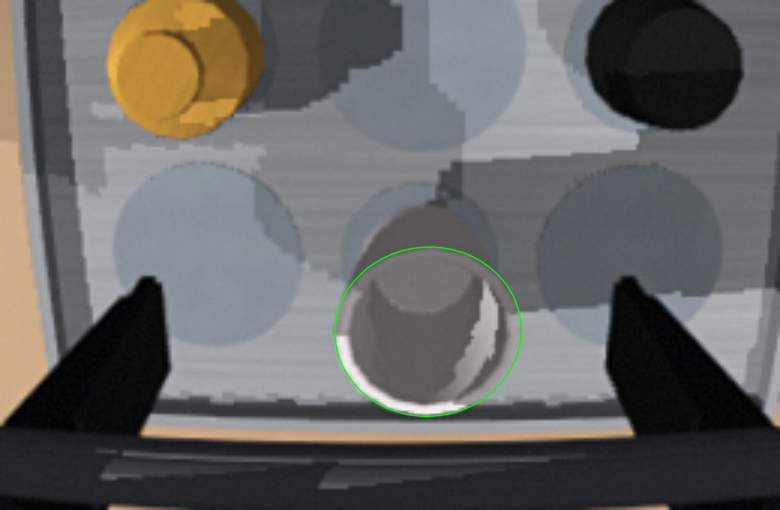

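Request:
arm_command(deltas=[[[0,0.03,0.06,-0.12,0],[0,0.02,0.03,-0.12,0],[0,0,0,-0.08,0],[0,0,0,-0.03,0],[0,0,0,0,0],[0,0,0,0,0]]])

```text
t: 32.82
eef_pos: [614.4, 3.6, 29.4]
tcp_rot: [-3.125, -0.024, 3.124]
ft_force: [0.1, 0.6, -0.4]
opening: 1.003
```

Request:
arm_command(deltas=[[[0,-0.01,0,-0.05,0],[0,0,0,0,0],[1,0,0,0,0],[1,0,0,0,0],[1,0,0,0,0],[1,0,0,0,0],[1,0,0,0,0],[1,0,0,0,0],[1,0,0,0,0],[1,0,0,0,0],[1,0,0,0,0],[1,0,0,0,0]]])

```text
t: 33.82
eef_pos: [613.9, 3.4, 25.3]
tcp_rot: [-3.125, -0.022, 3.124]
ft_force: [-0.5, -0.5, -0.1]
opening: 0.429
```

Request:
arm_command(deltas=[[[1,0,0,0,0],[1,0,0,0,0],[1,0,0,0,0]]])

```text
t: 34.07
eef_pos: [613.9, 3.3, 25.2]
tcp_rot: [-3.125, -0.022, 3.124]
ft_force: [-0.0, -1.1, -0.4]
opening: 0.428
```

Request:
arm_command(deltas=[[[1,0,0,0.05,0],[1,0,0,0.1,0],[1,0,0,0.2,0],[1,0,0,0.25,0],[1,0,0,0.25,0],[1,0,0,0.2,0],[1,0,0,0.1,0],[1,0,0,0.05,0],[1,-0.05,0.1,0,0],[1,-0.1,0.2,0,0],[1,-0.13,0.3,0,0],[1,-0.13,0.3,0,0]]])

```text
t: 35.07
eef_pos: [570.1, 92.9, 152.3]
tcp_rot: [-3.124, -0.024, 3.117]
ft_force: [0.4, -0.4, -0.5]
opening: 0.428
```

Request:
arm_command(deltas=[[[1,-0.13,0.3,0,0],[1,-0.13,0.3,0,0],[1,-0.13,0.3,0,0],[1,-0.13,0.3,0,0],[1,-0.13,0.3,0,0],[1,-0.12,0.25,0,0],[1,-0.1,0.2,0,0],[1,-0.05,0.1,0,0],[1,0,0,0,0],[1,0,0,0,0],[1,0,0,0,0]]])

```text
t: 35.98
eef_pos: [459.6, 313.0, 141.3]
tcp_rot: [-3.119, -0.042, 3.122]
ft_force: [0.6, 0.2, -0.6]
opening: 0.433
```

```bash
python3 look.py o wrist scene;python3 - <<'E'
from h import *
st=env.state();c=env.read_camera('wrist')
i=c['frame'][:,:,::-1].copy()
for r in(60,58): circ(i,lambda X:wproj(c,st,X),476,308,60,r,(0,255,0),1,0,0)
cv2.imwrite('pics/o2.png',i)
E
```

```text
35.9833 [459.6 313.  141.3] [-3.119 -0.042  3.122] 0.433 [ 0.6  0.2 -0.6]
```

View pics/o2.png

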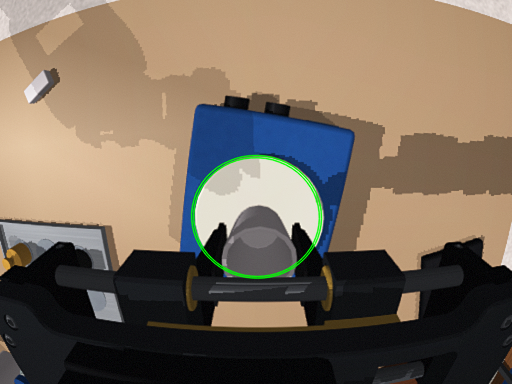

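View pics/oscene.png

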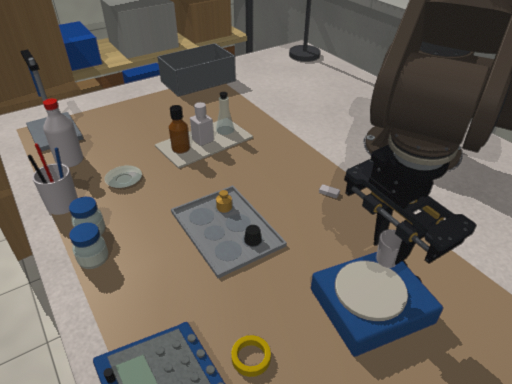

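The projected circle matches the plate at (476,308). I'm lining the cup up over it and lowering.

Request:
arm_command(deltas=[[[1,0.1,-0.03,-0.05,0],[1,0.06,-0.01,-0.15,0],[1,0,0,-0.15,0],[1,0,0,-0.1,0],[1,0,0,-0.02,0],[1,0,0,0,0],[1,0,0,0,0]]])

```text
t: 36.72
eef_pos: [482.7, 303.8, 92.4]
tcp_rot: [-3.12, -0.038, 3.114]
ft_force: [-0.7, 0.1, -0.3]
opening: 0.429
```

Request:
arm_command(deltas=[[[1,-0.06,0.04,-0.05,0],[1,-0.01,0,-0.03,0],[1,0,0,0,0],[1,0,0,0,0]]])

```text
t: 37.05
eef_pos: [475.4, 308.5, 85.2]
tcp_rot: [-3.121, -0.036, 3.115]
ft_force: [0.2, 0.5, -0.6]
opening: 0.432
```

```bash
python3 look.py p
python3 - <<'E'
from h import *
s=env.read_camera('scene'); i=s['frame'][:,:,::-1].copy()
cv2.imwrite('pics/p.png',cv2.resize(i[210:350,300:450],None,fx=4,fy=4,interpolation=cv2.INTER_CUBIC))
E
```

```text
37.05 [475.4 308.5  85.2] [-3.121 -0.036  3.115] 0.432 [ 0.2  0.5 -0.6]
```

View pics/p.png

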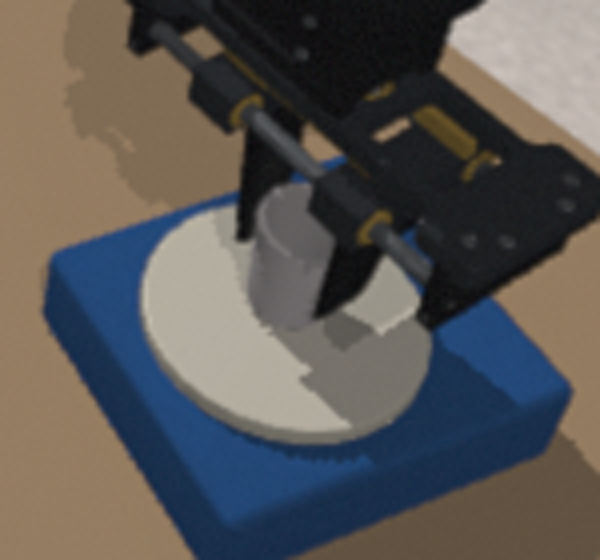

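Request:
arm_command(deltas=[[[1,0,0,-0.04,0],[1,0,0,-0.02,0],[1,0,0,0,0]]])

```text
t: 37.35
eef_pos: [476.3, 308.8, 81.4]
tcp_rot: [-3.122, -0.033, 3.116]
ft_force: [0.2, 0.3, 0.3]
opening: 0.425
```

Request:
arm_command(deltas=[[[1,0,0,-0.04,0],[1,0,0,0,0],[1,0,0,0,0]]])

```text
t: 37.6
eef_pos: [477.5, 308.3, 80.7]
tcp_rot: [-3.123, -0.029, 3.116]
ft_force: [0.6, 0.4, -1.1]
opening: 0.427
```

Request:
arm_command(deltas=[[[1,-0.01,0,-0.04,0],[1,0,0,0,0],[1,0,0,0,0]]])

```text
t: 37.85
eef_pos: [477.7, 308.0, 78.6]
tcp_rot: [-3.123, -0.025, 3.117]
ft_force: [0.7, 0.3, -1.1]
opening: 0.428
```

Request:
arm_command(deltas=[[[0,0,0,0,0],[0,0,0,0,0],[0,0,0,0,0],[0,0,0,0,0],[0,0,0,0,0],[0,0,0,0,0],[0,0,0,0,0],[0,0,0,0,0],[0,0,0,0,0]]])

```text
t: 38.6
eef_pos: [477.0, 308.2, 76.5]
tcp_rot: [-3.122, -0.028, 3.117]
ft_force: [0.1, -0.4, -0.2]
opening: 0.978
```

```bash
python3 look.py q
python3 - <<'E'
from h import *
s=env.read_camera('scene'); i=s['frame'][:,:,::-1].copy()
cv2.imwrite('pics/q.png',cv2.resize(i[210:350,300:450],None,fx=4,fy=4,interpolation=cv2.INTER_CUBIC))
E
```

```text
38.6 [477.  308.2  76.5] [-3.122 -0.028  3.117] 0.978 [ 0.1 -0.4 -0.2]
```

View pics/q.png

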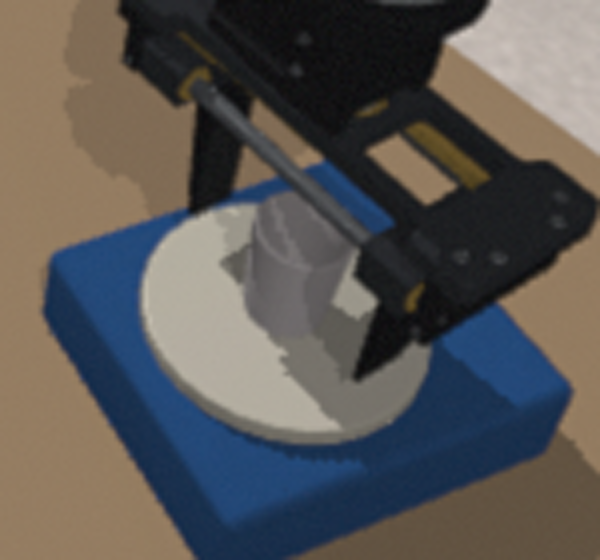

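The cup stands released on the plate. I'll rise and measure its centring.

Request:
arm_command(deltas=[[[0,0,0,0.1,0],[0,0,0,0.2,0],[0,0,0,0.35,0],[0,0,0,0.35,0],[0,0,0,0.25,0],[0,0,0,0.1,0],[0,0,0,0,0],[0,0,0,0,0]]])

```text
t: 39.32
eef_pos: [475.3, 307.3, 221.9]
tcp_rot: [-3.122, -0.027, 3.117]
ft_force: [-0.1, -1.3, -0.4]
opening: 1.003
```

```bash
python3 look.py r scene;python3 - <<'E'
from h import *
st=env.state();c=env.read_camera('wrist')
i=c['frame'][:,:,::-1].copy();crop=cv2.resize(i[60:300,140:400],None,fx=3,fy=2.5) if 0 else cv2.resize(i[90:290,150:380],None,fx=3,fy=3)
for x,y,z,r in((476,308,60,60),(476,308,110,21)): circ(crop,lambda X:wproj(c,st,X),x,y,z,r,(0,255,0),3,150,90)
cv2.imwrite('pics/r2.png',crop)
s=env.read_camera('scene');i=s['frame'][:,:,::-1];crop=cv2.resize(i[210:350,300:450],None,fx=4,fy=4,interpolation=cv2.INTER_CUBIC)
for x,y,z,r in((476,308,60,60),(476,308,110,21)): circ(crop,lambda X:proj(s,X),x,y,z,r,(0,255,0),4,300,210)
cv2.imwrite('pics/r3.png',crop)
E
```

```text
39.3167 [475.3 307.3 221.9] [-3.122 -0.027  3.117] 1.003 [-0.1 -1.3 -0.4]
```

View pics/r2.png

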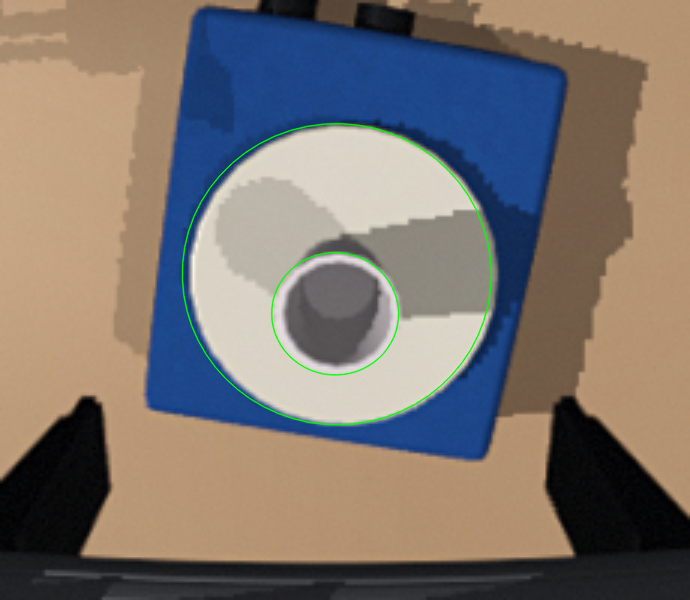

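View pics/r3.png

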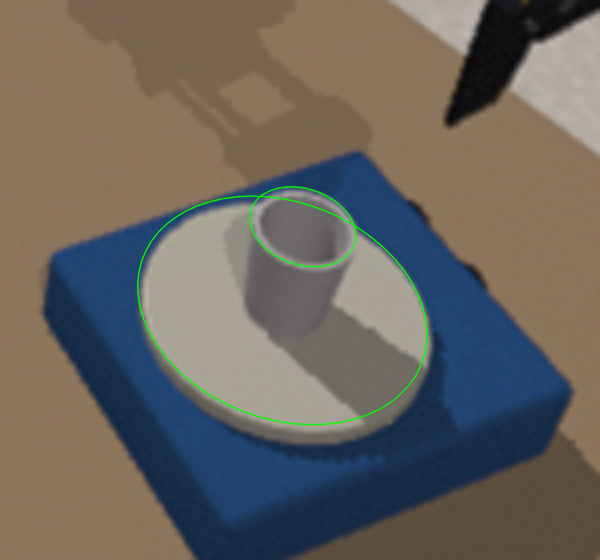

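The cup is centred on the plate to within about 2-3 mm in both views. Now returning the flask first.

Request:
arm_command(deltas=[[[0,0,-0.2,0,0],[0,0,-0.38,0,0],[0,0,-0.4,0,0],[0,0,-0.4,0,0],[0,0,-0.4,0,0],[0,0,-0.4,0,0],[0,0,-0.4,0,0],[0,0,-0.4,0,0],[0,0,-0.4,0,0],[0,-0.04,-0.4,0,0],[0,-0.08,-0.4,0,0],[0,-0.1,-0.4,0,0]]])

```text
t: 40.47
eef_pos: [445.3, -160.7, 206.3]
tcp_rot: [-3.122, -0.053, 3.128]
ft_force: [1.6, -0.5, 0.0]
opening: 1.001
```

Request:
arm_command(deltas=[[[0,-0.12,-0.36,0.05,0],[0,-0.12,-0.36,0.05,0],[0,-0.1,-0.35,0,0],[0,-0.05,-0.2,0,0],[0,0,-0.1,0,0],[0,0,0,0,0],[0,0,0,0,0],[0,0,0,0,0]]])

```text
t: 41.13
eef_pos: [399.2, -308.1, 208.4]
tcp_rot: [-3.131, -0.065, 3.12]
ft_force: [-0.5, -0.8, 0.2]
opening: 1.001
```

```bash
cat > fl.py <<'E'
from h import *
import sys
x,y=float(sys.argv[2]),float(sys.argv[3]); L=eval(sys.argv[4])
st=env.state();c=env.read_camera('wrist');print(st['t'],st['eef_pos'].round(1),st['tcp_rot'].round(3),round(st['opening'],3))
pf=lambda X:wproj(c,st,X)
u,v=pf([x,y,60]).round().astype(int);u0=int(np.clip(u-110,0,292));v0=int(np.clip(v-90,0,204))
i=c['frame'][:,:,::-1];crop=cv2.resize(i[v0:v0+180,u0:u0+220],None,fx=3,fy=3,interpolation=cv2.INTER_CUBIC)
for z,r in L: circ(crop,pf,x,y,z,r,(0,255,0),3,u0,v0)
cv2.imwrite('pics/'+sys.argv[1],crop)
E
python3 fl.py s2.png 394 -335 "((122,11),(108,13),(74,13),(8,26))"
```

```text
41.1333 [ 399.2 -308.1  208.4] [-3.131 -0.065  3.12 ] 1.001
```

View pics/s2.png

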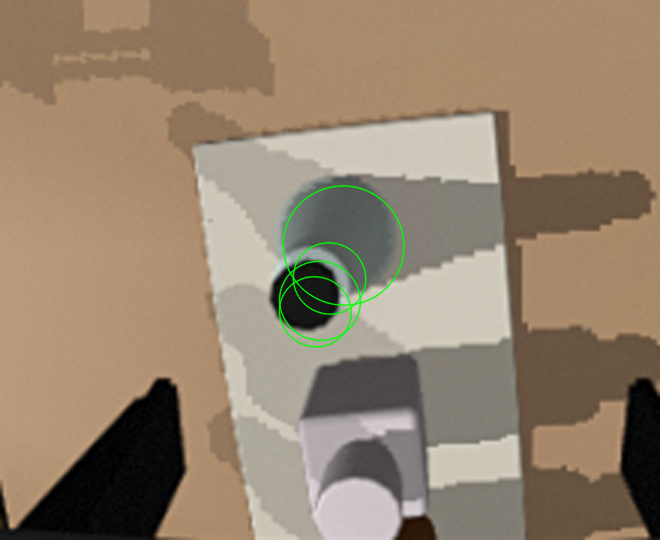

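Request:
arm_command(deltas=[[[0,-0.05,-0.1,-0.1,0],[0,-0.03,-0.1,-0.1,0],[0,0,-0.08,-0.1,0],[0,0,0,-0.1,0],[0,0,0,-0.1,0],[0,0,0,-0.1,0],[0,0,0,-0.1,0],[0,0,0,-0.05,0],[0,0,0,-0.05,0],[0,0,0,0,0],[0,0,0,0,0]]])

```text
t: 42.1
eef_pos: [390.7, -337.2, 117.0]
tcp_rot: [-3.134, -0.068, 3.127]
ft_force: [-0.1, -0.1, 0.7]
opening: 0.997
```

```bash
python3 fl.py t2.png 390 -338 "((122,11),(108,13),(74,13),(8,26))"
```

```text
42.1 [ 390.7 -337.2  117. ] [-3.134 -0.068  3.127] 0.997
```

View pics/t2.png

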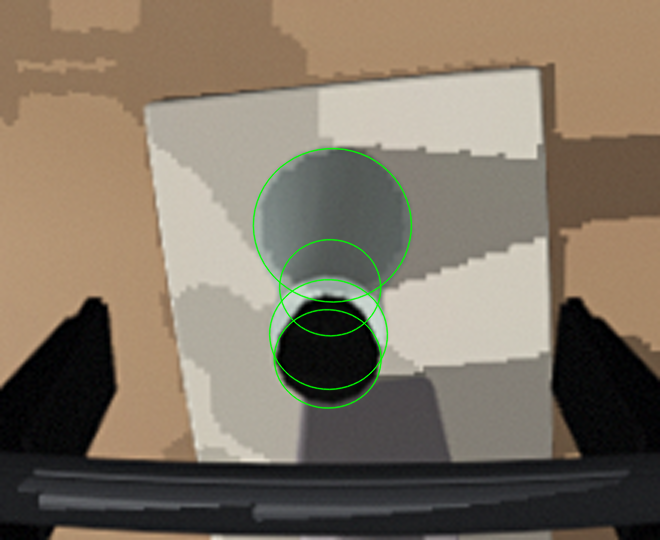

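Request:
arm_command(deltas=[[[0,0,0,-0.06,0],[0,0,0,-0.06,0],[0,0,0,-0.06,0],[0,0,0,-0.06,0],[0,0,0,-0.06,0],[0,0,0,-0.04,0],[0,0,0,-0.03,0],[0,0,0,0,0],[0,0,0,0,0]]])

```text
t: 42.9
eef_pos: [391.1, -337.5, 77.0]
tcp_rot: [-3.133, -0.066, 3.127]
ft_force: [-0.1, -0.1, -0.1]
opening: 1.002
```

Request:
arm_command(deltas=[[[0,0,0,0.04,0],[0,0,0,0,0],[1,0,0,0,0],[1,0,0,0,0],[1,0,0,0,0],[1,0,0,0,0],[1,0,0,0,0],[1,0,0,0,0],[1,0,0,0,0],[1,0,0,0,0],[1,0,0,0,0],[1,0,0,0,0]]])

```text
t: 43.9
eef_pos: [391.5, -337.8, 82.5]
tcp_rot: [-3.131, -0.065, 3.127]
ft_force: [0.3, 0.3, -0.1]
opening: 0.352
```

Request:
arm_command(deltas=[[[1,0,0,0,0],[1,0,0,0,0],[1,0,0,0,0],[1,0,0,0,0],[1,0,0,0,0],[1,0,0,0,0]]])

```text
t: 44.4
eef_pos: [391.5, -337.9, 82.5]
tcp_rot: [-3.131, -0.065, 3.127]
ft_force: [0.7, -0.1, 0.2]
opening: 0.261
```

Request:
arm_command(deltas=[[[1,0,0,0.05,0],[1,0,0,0.1,0],[1,0,0,0.2,0],[1,0,0,0.25,0],[1,0,0,0.25,0],[1,0,0,0.25,0],[1,0,0,0.2,0],[1,0,0,0.1,0],[1,0,0,0.05,0],[1,0.05,0.1,0,0],[1,0.1,0.2,0,0],[1,0.12,0.25,0,0]]])

```text
t: 45.4
eef_pos: [415.6, -280.7, 239.1]
tcp_rot: [-3.133, -0.066, 3.122]
ft_force: [0.8, 0.8, -3.1]
opening: 0.256
```

Request:
arm_command(deltas=[[[1,0.13,0.27,0.02,0],[1,0.13,0.27,0.02,0],[1,0.13,0.27,0.02,0],[1,0.13,0.27,0.02,0],[1,0.13,0.27,0.02,0],[1,0.13,0.27,0.02,0],[1,0.13,0.27,0.02,0],[1,0.13,0.25,0,0],[1,0.1,0.2,0,0],[1,0.05,0.1,0,0],[1,0,0,0,0],[1,0,0,0,0]]])

```text
t: 46.4
eef_pos: [534.6, -11.0, 245.9]
tcp_rot: [-3.141, -0.082, 3.126]
ft_force: [0.7, 0.3, -2.4]
opening: 0.265
```

Request:
arm_command(deltas=[[[1,0.12,0.08,-0.05,0],[1,0.08,0.06,-0.15,0],[1,0,0,-0.2,0],[1,0,0,-0.25,0],[1,0,0,-0.25,0],[1,0,0,-0.2,0],[1,0,0,-0.15,0],[1,0,0,-0.1,0],[1,0,0,0,0],[1,0,0,0,0]]])

```text
t: 47.23
eef_pos: [556.2, -2.4, 102.7]
tcp_rot: [-3.14, -0.082, 3.116]
ft_force: [1.2, 0.0, -3.1]
opening: 0.261
```

```bash
python3 look.py u wrist scene; python3 -c "
from h import *
print(env.state()['joints'].round(3))"
```

```text
47.2333 [556.2  -2.4 102.7] [-3.14  -0.082  3.116] 0.261 [ 1.2  0.  -3.1]
[-0.118  0.561  1.788 -0.012  0.873 -1.655]
```

View pics/uwrist.png

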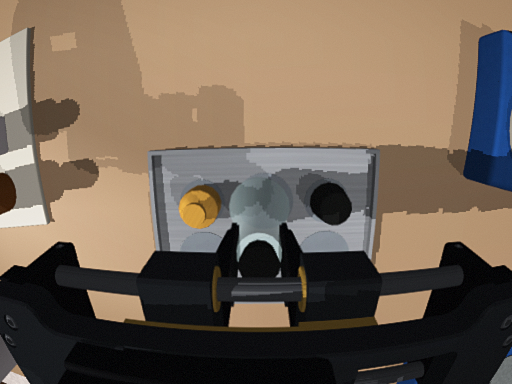

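View pics/uscene.png

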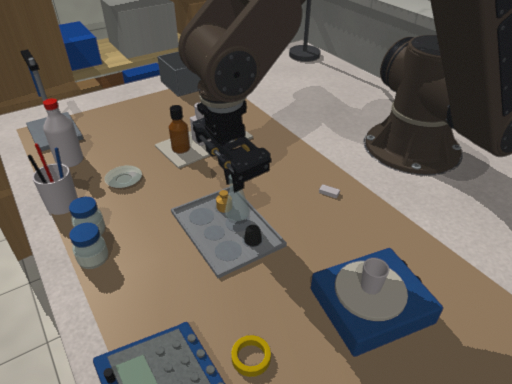

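Request:
arm_command(deltas=[[[1,0,0.05,-0.05,0],[1,0,0.01,-0.06,0],[1,0,0,-0.05,0],[1,0,0,-0.03,0],[1,0,0,0,0],[1,0,0,0,0]]])

```text
t: 47.83
eef_pos: [557.9, 4.5, 85.5]
tcp_rot: [-3.139, -0.075, 3.116]
ft_force: [0.5, 0.5, -2.1]
opening: 0.258
```

Request:
arm_command(deltas=[[[1,-0.02,-0.01,-0.05,0],[1,0,0,-0.02,0],[1,0,0,0,0],[1,0,0,0,0]]])

```text
t: 48.17
eef_pos: [555.8, 3.4, 78.5]
tcp_rot: [-3.139, -0.074, 3.116]
ft_force: [0.2, 1.1, -1.7]
opening: 0.263
```

```bash
python3 look.py v
python3 - <<'E'
from h import *
s=env.read_camera('scene'); i=s['frame'][:,:,::-1].copy()
cv2.imwrite('pics/v.png',cv2.resize(i[150:270,170:290],None,fx=5,fy=5,interpolation=cv2.INTER_CUBIC))
E
```

```text
48.1667 [555.8   3.4  78.5] [-3.139 -0.074  3.116] 0.263 [ 0.2  1.1 -1.7]
```

View pics/v.png

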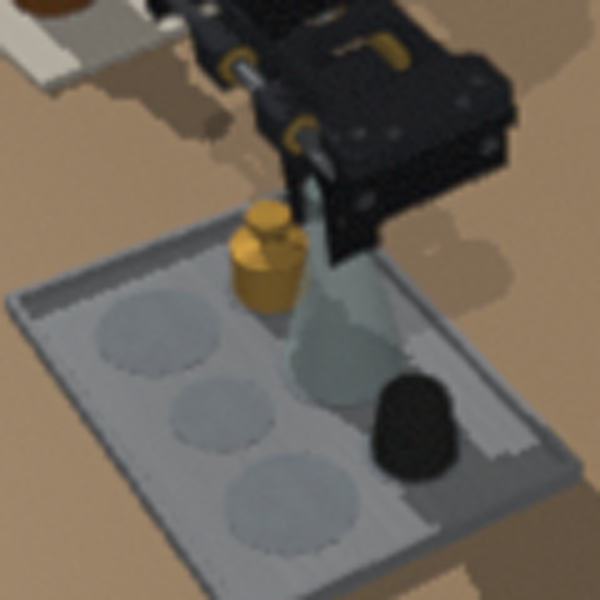

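Request:
arm_command(deltas=[[[1,0,0,-0.03,0],[1,0,0,0,0],[1,0,0,0,0]]])

```text
t: 48.47
eef_pos: [557.2, 3.2, 78.8]
tcp_rot: [-3.139, -0.07, 3.116]
ft_force: [0.5, -0.6, -2.8]
opening: 0.264
```

Request:
arm_command(deltas=[[[0,0,0,0,0],[0,0,0,0,0],[0,0,0,0,0],[0,0,0,0,0],[0,0,0,0,0],[0,0,0,0,0],[0,0,0,0,0],[0,0,0,0,0],[0,0,0,0,0],[0,0,0,0,0]]])

```text
t: 49.3
eef_pos: [557.4, 3.1, 78.3]
tcp_rot: [-3.139, -0.07, 3.116]
ft_force: [0.7, 0.8, -0.4]
opening: 0.908
```

```bash
python3 fl.py x2.png 555 4 "((118,11),(104,13),(70,13),(4,26))"
```

```text
49.3 [557.4   3.1  78.3] [-3.139 -0.07   3.116] 0.908
```

View pics/x2.png

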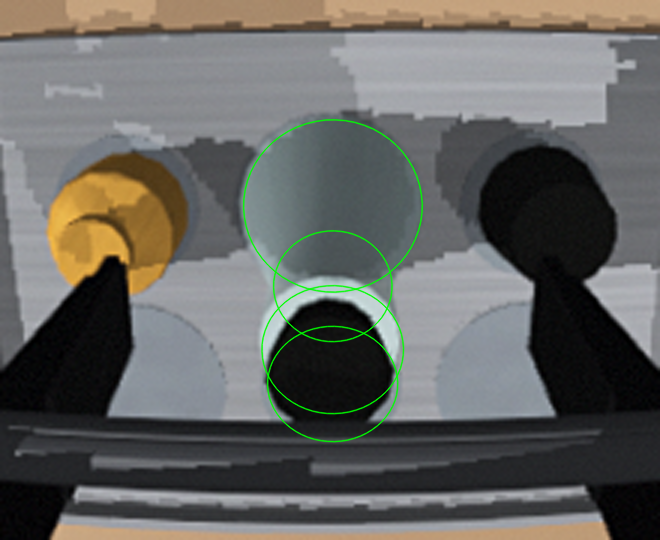

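The flask is back in its place to within about 1-2 mm. I'm rising, and making a half turn on the way to the square bottle. This gives the same grasp and flips the wrist tilt that has built up, so later drift works it off.

Request:
arm_command(deltas=[[[0,0,0,0.05,0],[0,0,0,0.2,0],[0,0,0,0.35,0],[0,0,0,0.35,0],[0,0,0,0.3,0],[0,0,0,0.2,0],[0,0,-0.1,0.1,-0.159],[0,0,-0.15,0,-0.159],[0,-0.02,-0.2,0,-0.159],[0,-0.05,-0.2,0,-0.159],[0,-0.05,-0.2,0,-0.159],[0,-0.05,-0.2,0,-0.159]]])

```text
t: 50.35
eef_pos: [538.1, -101.7, 246.5]
tcp_rot: [3.141, -0.067, 2.364]
ft_force: [0.1, -0.6, 0.1]
opening: 1.002
```

Request:
arm_command(deltas=[[[0,-0.05,-0.2,0,-0.159],[0,-0.05,-0.2,0,-0.159],[0,-0.05,-0.2,0,-0.159],[0,-0.06,-0.2,0,-0.159],[0,-0.06,-0.2,0,-0.159],[0,-0.06,-0.2,0,-0.159],[0,-0.06,-0.2,0,-0.159],[0,-0.06,-0.2,0,-0.159],[0,-0.06,-0.15,0,-0.159],[0,-0.05,-0.1,0,-0.159],[0,-0.05,-0.05,0,-0.159],[0,0,0,0,-0.159]]])

```text
t: 51.35
eef_pos: [470.8, -304.6, 251.7]
tcp_rot: [3.138, -0.066, 0.862]
ft_force: [-0.3, 0.2, 0.0]
opening: 1.002
```

Request:
arm_command(deltas=[[[0,0,0,0,-0.159],[0,0,0,0,-0.159],[0,0,0,0,-0.159],[0,0,0,0,-0.159],[0,0,0,0,-0.159],[0,0,0,0,-0.159],[0,0,0,0,-0.12],[0,0,0,0,0],[0,0,0,0,0]]])

```text
t: 52.1
eef_pos: [468.9, -305.0, 255.4]
tcp_rot: [3.137, -0.067, 0.011]
ft_force: [0.4, 0.2, -0.4]
opening: 0.999
```

```bash
python3 look.py y; python3 fl.py y2.png 466 -323 "((116,15),(88,15),(78,23))"
```

```text
52.1 [ 468.9 -305.   255.4] [ 3.137 -0.067  0.011] 0.999 [ 0.4  0.2 -0.4]
52.1 [ 468.9 -305.   255.4] [ 3.137 -0.067  0.011] 0.999
```

View pics/y2.png

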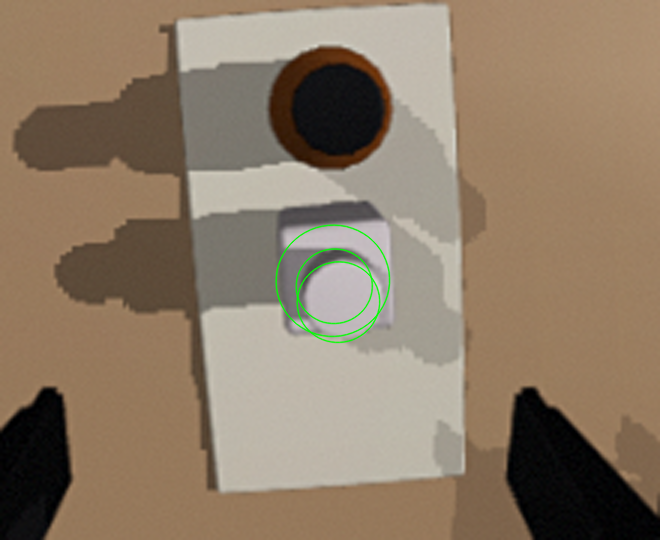

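Request:
arm_command(deltas=[[[0,0,-0.1,-0.2,0],[0,0,-0.07,-0.3,0],[0,0,0,-0.3,0],[0,0,0,-0.3,0],[0,0,0,-0.2,0],[0,0,0,-0.1,0],[0,0,0,-0.05,0],[0,0,0,0,0],[0,0,0,0,0]]])

```text
t: 52.9
eef_pos: [469.2, -323.4, 107.2]
tcp_rot: [3.132, -0.071, 0.037]
ft_force: [-0.5, 0.9, -0.4]
opening: 1.0
```

```bash
python3 fl.py z2.png 467 -324 "((116,15),(88,15))"
```

```text
52.9 [ 469.2 -323.4  107.2] [ 3.132 -0.071  0.037] 1.0
```

View pics/z2.png

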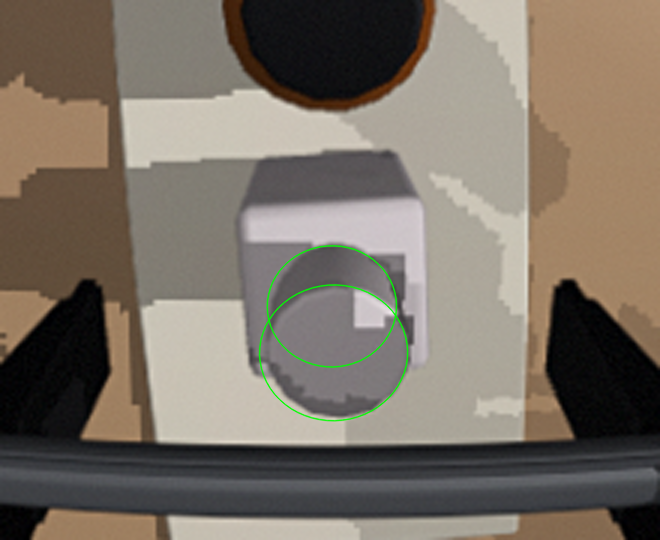

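Request:
arm_command(deltas=[[[0,0,-0.01,-0.08,0],[0,0,0,-0.06,0],[0,0,0,-0.04,0],[0,0,0,0,0],[0,0,0,0,0]]])

```text
t: 53.37
eef_pos: [470.4, -325.5, 90.5]
tcp_rot: [3.128, -0.075, 0.039]
ft_force: [-0.3, -0.3, -0.4]
opening: 1.0
```

Request:
arm_command(deltas=[[[1,-0.01,0,0,0],[1,0,0,0,0],[1,0,0,0,0],[1,0,0,0,0],[1,0,0,0,0],[1,0,0,0,0],[1,0,0,0,0],[1,0,0,0,0],[1,0,0,0,0],[1,0,0,0,0],[1,0,0,0,0],[1,0,0,0,0]]])

```text
t: 54.37
eef_pos: [469.5, -325.5, 91.4]
tcp_rot: [3.128, -0.076, 0.039]
ft_force: [0.3, 0.6, 0.4]
opening: 0.308
```

Request:
arm_command(deltas=[[[1,0,0,0,0],[1,0,0,0,0],[1,0,0,0,0],[1,0,0,0,0]]])

```text
t: 54.7
eef_pos: [469.6, -325.5, 91.4]
tcp_rot: [3.128, -0.076, 0.039]
ft_force: [-0.1, -0.4, 0.6]
opening: 0.314
```

Request:
arm_command(deltas=[[[1,0,0,0.05,0],[1,0,0,0.1,0],[1,0,0,0.2,0],[1,0,0,0.25,0],[1,0,0,0.25,0],[1,0,0,0.25,0],[1,0,0,0.2,0],[1,0,0,0.1,0],[1,0,0,0.05,0],[1,0.05,0.1,0,0],[1,0.1,0.2,0,0],[1,0.14,0.25,0,0]]])

```text
t: 55.7
eef_pos: [495.5, -269.8, 248.5]
tcp_rot: [3.127, -0.075, 0.033]
ft_force: [-0.4, -0.7, -1.9]
opening: 0.309
```

Request:
arm_command(deltas=[[[1,0.14,0.26,0,-0.01],[1,0.14,0.26,0,-0.01],[1,0.14,0.26,0,-0.01],[1,0.14,0.26,0,-0.01],[1,0.14,0.26,0,-0.01],[1,0.14,0.25,0,0],[1,0.12,0.2,0,0],[1,0.06,0.1,0,0],[1,0,0,0,0],[1,0,0,0,0]]])

```text
t: 56.53
eef_pos: [599.4, -63.3, 240.8]
tcp_rot: [3.133, -0.062, -0.005]
ft_force: [0.0, 0.2, -1.8]
opening: 0.307
```

Request:
arm_command(deltas=[[[1,0.08,0.04,-0.05,0],[1,0.06,0.03,-0.15,0],[1,0,0,-0.25,0],[1,0,0,-0.25,0],[1,0,0,-0.25,0],[1,0,0,-0.15,0],[1,0,0,-0.1,0],[1,0,0,-0.05,0],[1,0,0,0,0],[1,0,0,0,0]]])

```text
t: 57.37
eef_pos: [613.6, -63.6, 108.9]
tcp_rot: [3.132, -0.064, -0.015]
ft_force: [0.2, 0.1, -2.0]
opening: 0.312
```

```bash
python3 look.py A wrist scene
```

```text
57.3667 [613.6 -63.6 108.9] [ 3.132 -0.064 -0.015] 0.312 [ 0.2  0.1 -2. ]
```

View pics/Awrist.png

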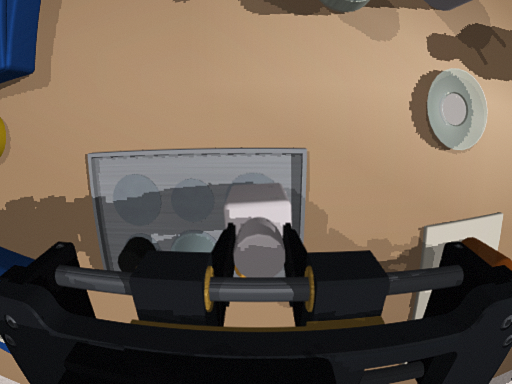

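View pics/Ascene.png

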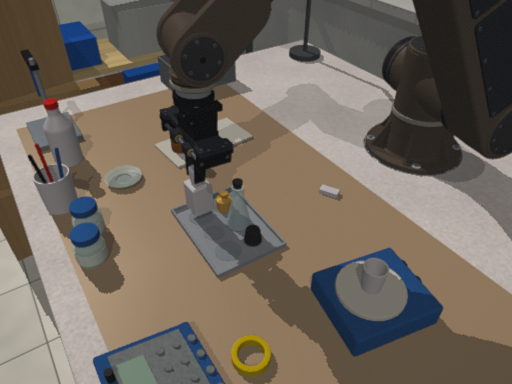

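Request:
arm_command(deltas=[[[1,0,0.05,-0.06,0],[1,0,0.01,-0.06,0],[1,0,0,-0.04,0],[1,0,0,0,0],[1,0,0,0,0]]])

```text
t: 57.88
eef_pos: [615.0, -56.7, 94.6]
tcp_rot: [3.131, -0.069, -0.014]
ft_force: [-0.3, -0.7, -1.2]
opening: 0.309
```

Request:
arm_command(deltas=[[[1,-0.01,-0.01,-0.05,0],[1,0,0,-0.03,0],[1,0,0,0,0],[1,0,0,0,0]]])

```text
t: 58.22
eef_pos: [614.5, -57.7, 87.5]
tcp_rot: [3.13, -0.072, -0.014]
ft_force: [0.2, 0.3, -0.3]
opening: 0.309
```

Request:
arm_command(deltas=[[[1,0,0,-0.03,0]]])

```text
t: 58.3
eef_pos: [615.6, -58.0, 86.9]
tcp_rot: [3.13, -0.076, -0.014]
ft_force: [-9.7, 1.5, 44.6]
opening: 0.307
```

A 45 N push reading confirms the bottle is standing on the tray floor. The force relaxes once a row doesn't push. Releasing.

Request:
arm_command(deltas=[[[1,0,0,0,0],[0,0,0,0,0],[0,0,0,0,0],[0,0,0,0,0],[0,0,0,0,0],[0,0,0,0,0],[0,0,0,0,0],[0,0,0,0,0],[0,0,0,0,0],[0,0,0,0,0]]])

```text
t: 59.13
eef_pos: [616.0, -58.5, 86.7]
tcp_rot: [3.129, -0.077, -0.015]
ft_force: [0.9, -0.7, 0.2]
opening: 0.884
```

Request:
arm_command(deltas=[[[0,0,0,0,0],[0,0,0,0.05,0],[0,0,0,0.2,0],[0,0,0,0.35,0],[0,0,0,0.35,0],[0,0,0,0.3,0],[0,0,0,0.15,0],[0,0,0,0,0],[0,0,0,0,0]]])

```text
t: 59.88
eef_pos: [613.9, -58.0, 234.1]
tcp_rot: [3.13, -0.075, -0.015]
ft_force: [0.1, -0.4, -0.5]
opening: 0.998
```

```bash
python3 look.py B scene; python3 fl.py B2.png 611 -57.5 "((112,15),(84,15))"
python3 - <<'E'
import cv2
i=cv2.imread('pics/Bscene.png');a=cv2.imread('pics/s1.png')
cv2.imwrite('pics/B3.png',cv2.resize(i[165:275,165:290],None,fx=5,fy=5,interpolation=cv2.INTER_CUBIC))
E
```

```text
59.8833 [613.9 -58.  234.1] [ 3.13  -0.075 -0.015] 0.998 [ 0.1 -0.4 -0.5]
59.9333 [613.9 -58.  233.9] [ 3.13  -0.074 -0.014] 1.001
```

View pics/B2.png

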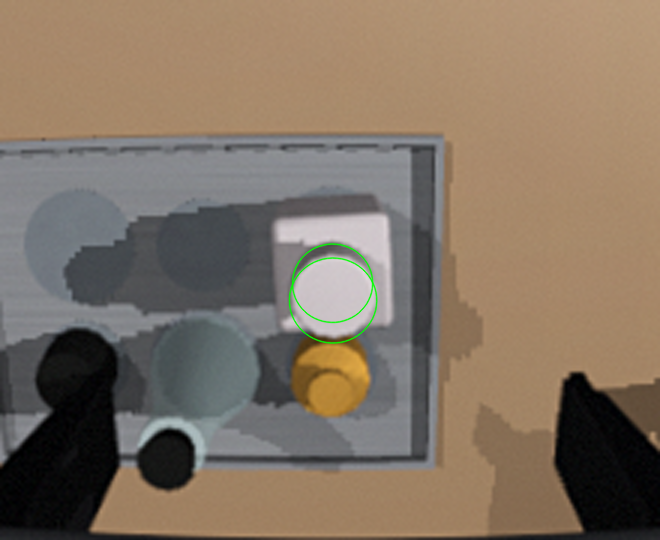

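View pics/B3.png

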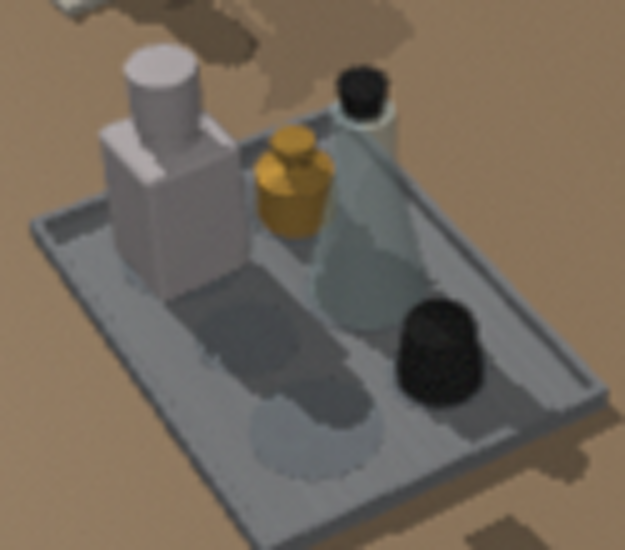

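Compared with the first scene picture, the square cap top went from (165,67) to (162,66) in the 5× crop. The flask, weight and stopper look unmoved. Now the round bottle.

Request:
arm_command(deltas=[[[0,-0.04,-0.15,0,0],[0,-0.08,-0.28,0,0],[0,-0.1,-0.33,0,0],[0,-0.1,-0.33,0,0],[0,-0.1,-0.33,0,0],[0,-0.1,-0.33,0,0],[0,-0.1,-0.3,0,0],[0,-0.06,-0.25,0,0],[0,-0.03,-0.12,0,0],[0,0,0,0,0],[0,0,0,0,0],[0,0,0,0,0]]])

```text
t: 60.98
eef_pos: [533.8, -305.3, 214.1]
tcp_rot: [-3.139, -0.048, -0.012]
ft_force: [0.2, 0.3, 0.3]
opening: 1.001
```

```bash
python3 fl.py C2.png 541 -322 "((130,16),(102,16))"
```

```text
60.9833 [ 533.8 -305.3  214.1] [-3.139 -0.048 -0.012] 1.001
```

View pics/C2.png

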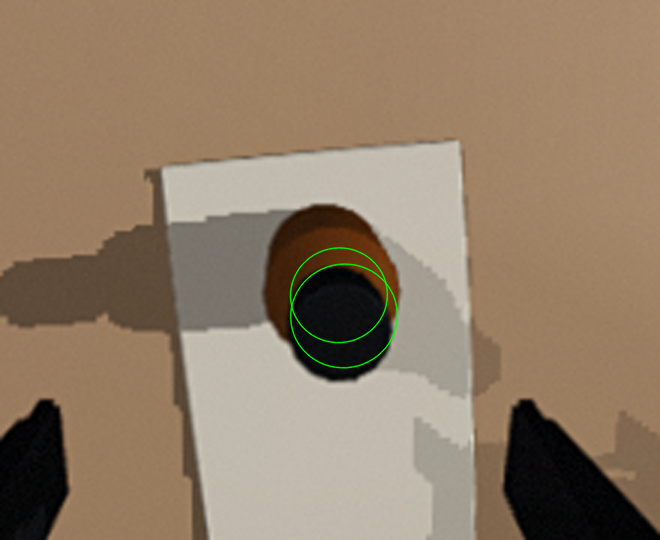

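Request:
arm_command(deltas=[[[0,0.02,-0.08,-0.15,0],[0,0.01,-0.07,-0.25,0],[0,0,0,-0.25,0],[0,0,0,-0.2,0],[0,0,0,-0.1,0],[0,0,0,-0.05,0],[0,0,0,0,0],[0,0,0,0,0]]])

```text
t: 61.7
eef_pos: [542.0, -310.5, 113.1]
tcp_rot: [-3.141, -0.052, 0.0]
ft_force: [-0.4, 0.1, -0.2]
opening: 1.0
```

```bash
python3 fl.py D2.png 537 -321.5 "((130,16),(102,16))"
```

```text
61.7 [ 542.  -310.5  113.1] [-3.141 -0.052  0.   ] 1.0
```

View pics/D2.png

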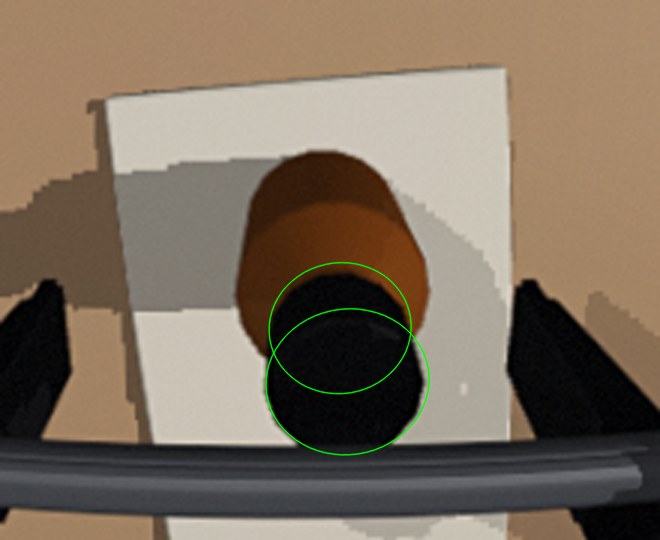

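Request:
arm_command(deltas=[[[0,-0.03,-0.07,-0.06,0],[0,-0.01,-0.03,-0.04,0],[0,0,0,-0.02,0],[0,0,0,0,0],[0,0,0,0,0]]])

```text
t: 62.17
eef_pos: [538.6, -322.7, 103.5]
tcp_rot: [3.138, -0.057, 0.0]
ft_force: [0.6, -0.2, -0.5]
opening: 0.998
```

Request:
arm_command(deltas=[[[0,-0.01,0.01,-0.04,0],[0,0,0,0,0],[1,0,0,0,0],[1,0,0,0,0],[1,0,0,0,0],[1,0,0,0,0],[1,0,0,0,0],[1,0,0,0,0],[1,0,0,0,0],[1,0,0,0,0],[1,0,0,0,0],[1,0,0,0,0]]])

```text
t: 63.17
eef_pos: [537.7, -321.7, 99.7]
tcp_rot: [3.138, -0.058, 0.0]
ft_force: [0.5, 0.1, 0.3]
opening: 0.355
```

Request:
arm_command(deltas=[[[1,0,0,0,0],[1,0,0,0,0],[1,0,0,0,0],[1,0,0,0,0]]])

```text
t: 63.5
eef_pos: [537.7, -321.6, 99.7]
tcp_rot: [3.138, -0.058, 0.0]
ft_force: [-0.2, 0.2, 0.4]
opening: 0.328
```

Request:
arm_command(deltas=[[[1,0,0,0.05,0],[1,0,0,0.1,0],[1,0,0,0.2,0],[1,0,0,0.25,0],[1,0,0,0.25,0],[1,0,0,0.25,0],[1,0,0,0.2,0],[1,0,0,0.1,0],[1,0,0,0.05,0],[1,0.02,0.1,0,0],[1,0.04,0.2,0,0],[1,0.05,0.26,0.01,0]]])

```text
t: 64.5
eef_pos: [545.1, -264.7, 256.0]
tcp_rot: [3.139, -0.054, -0.005]
ft_force: [-0.1, 0.0, -2.5]
opening: 0.332
```

Request:
arm_command(deltas=[[[1,0.05,0.28,0.02,0],[1,0.05,0.28,0.02,0],[1,0.05,0.28,0.02,0],[1,0.05,0.28,0.02,0],[1,0.05,0.28,0.02,0],[1,0.05,0.28,0.02,0],[1,0.05,0.28,0.02,0],[1,0.05,0.28,0.02,0],[1,0.05,0.28,0,0],[1,0.05,0.26,0,0],[1,0.04,0.2,0,0],[1,0.02,0.1,0,0]]])

```text
t: 65.5
eef_pos: [594.7, 69.7, 262.9]
tcp_rot: [-3.137, -0.036, -0.004]
ft_force: [0.6, -0.4, -1.8]
opening: 0.331
```

Request:
arm_command(deltas=[[[1,0,0,0,0],[1,0,0,0,0],[1,0,0,0,0]]])

```text
t: 65.75
eef_pos: [593.5, 71.8, 261.2]
tcp_rot: [-3.137, -0.033, -0.0]
ft_force: [-0.6, -0.1, -3.2]
opening: 0.328
```

Request:
arm_command(deltas=[[[1,0.1,-0.05,-0.05,0],[1,0.08,-0.04,-0.15,0],[1,0,0,-0.25,0],[1,0,0,-0.25,0],[1,0,0,-0.25,0],[1,0,0,-0.15,0],[1,0,0,-0.1,0],[1,0,0,-0.05,0],[1,0,0,0,0],[1,0,0,0,0]]])

```text
t: 66.58
eef_pos: [616.3, 48.6, 130.1]
tcp_rot: [-3.139, -0.037, -0.013]
ft_force: [0.0, 0.3, -2.5]
opening: 0.336
```

```bash
python3 look.py E wrist scene
```

```text
66.5833 [616.3  48.6 130.1] [-3.139 -0.037 -0.013] 0.336 [ 0.   0.3 -2.5]
```

View pics/Ewrist.png

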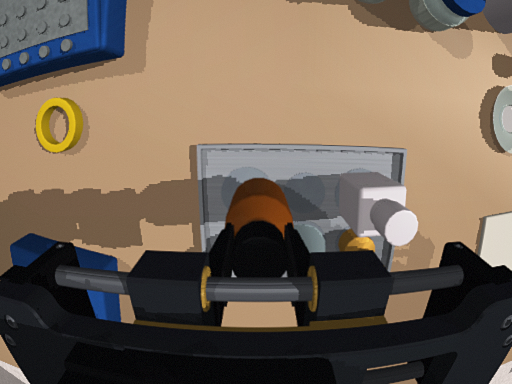

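View pics/Escene.png

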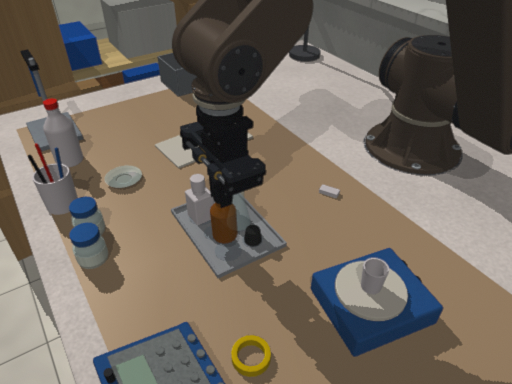

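Request:
arm_command(deltas=[[[1,-0.02,0.08,0,0],[1,-0.01,0.04,-0.05,0],[1,0,0,-0.08,0],[1,0,0,-0.06,0],[1,0,0,-0.03,0],[1,0,0,0,0],[1,0,0,0,0]]])

```text
t: 67.27
eef_pos: [613.9, 63.3, 109.2]
tcp_rot: [-3.139, -0.043, -0.011]
ft_force: [0.4, 0.4, -2.2]
opening: 0.331
```

Request:
arm_command(deltas=[[[1,-0.01,-0.02,-0.05,0],[1,0,0,-0.04,0],[1,0,0,-0.02,0],[1,0,0,0,0],[1,0,0,0,0]]])

```text
t: 67.68
eef_pos: [612.8, 60.6, 96.9]
tcp_rot: [-3.139, -0.043, -0.012]
ft_force: [-0.1, -0.1, -2.5]
opening: 0.331
```

Request:
arm_command(deltas=[[[1,0,0,-0.02,0]]])

```text
t: 67.77
eef_pos: [613.3, 60.6, 95.8]
tcp_rot: [-3.139, -0.044, -0.012]
ft_force: [-6.9, 2.5, 34.9]
opening: 0.332
```

Contact at the expected height, with 35 N during the push. Releasing.

Request:
arm_command(deltas=[[[1,0,0,0,0],[0,0,0,0,0],[0,0,0,0,0],[0,0,0,0,0],[0,0,0,0,0],[0,0,0,0,0],[0,0,0,0,0],[0,0,0,0,0],[0,0,0,0,0],[0,0,0,0,0]]])

```text
t: 68.6
eef_pos: [614.5, 60.6, 97.3]
tcp_rot: [-3.139, -0.048, -0.012]
ft_force: [-0.0, -0.0, 1.5]
opening: 0.906
```

Request:
arm_command(deltas=[[[0,0,0,0,0],[0,0,0,0.05,0],[0,0,0,0.2,0],[0,0,0,0.35,0],[0,0,0,0.35,0],[0,0,0,0.3,0],[0,0,0,0.15,0],[0,0,0,0,0],[0,0,0,0,0]]])

```text
t: 69.35
eef_pos: [612.4, 60.6, 244.6]
tcp_rot: [-3.139, -0.046, -0.012]
ft_force: [-0.4, -0.2, -1.0]
opening: 0.997
```

```bash
python3 look.py F scene; python3 fl.py F2.png 613 61 "((126,16),(98,16))"
python3 - <<'E'
import cv2
i=cv2.imread('pics/Fscene.png')
cv2.imwrite('pics/F3.png',cv2.resize(i[165:275,165:290],None,fx=5,fy=5,interpolation=cv2.INTER_CUBIC))
E
```

```text
69.35 [612.4  60.6 244.6] [-3.139 -0.046 -0.012] 0.997 [-0.4 -0.2 -1. ]
69.4 [612.4  60.6 244.4] [-3.139 -0.045 -0.012] 0.998
```

View pics/F3.png

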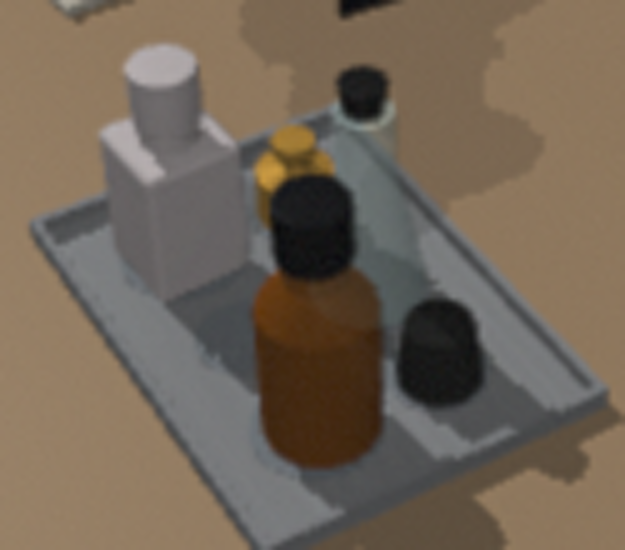

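View pics/Fscene.png

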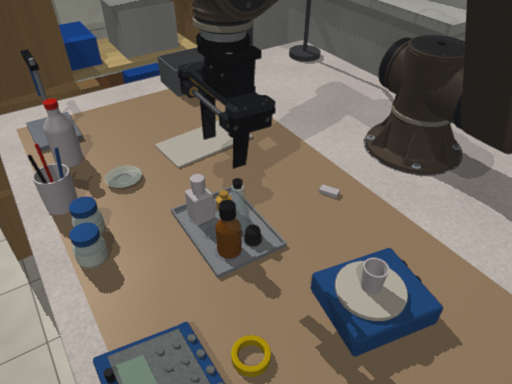

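Everything matches the first picture: the bottle is within about 5 px in the 5× crop (roughly 1-2 mm), and the cup is centred on the plate. I'll let the arm settle, then hand in.

Request:
arm_command(deltas=[[[0,0,0,0.1,0],[0,0,0,0,0],[0,0,0,0,0],[0,0,0,0,0]]])

```text
t: 69.78
eef_pos: [611.1, 60.5, 250.3]
tcp_rot: [-3.139, -0.037, -0.012]
ft_force: [0.1, -0.1, 0.6]
opening: 1.004
```

```bash
python3 -c "
from h import *
print(env.state()['t'],env.state()['eef_pos'],env.job_done())"
```

```text
the job is handed in; nothing more can be done
69.7833 [611.0909308   60.51305104 250.30685786] None
```

The job is done and handed in at about 70 s of the 134 s allowed. I stood the round bottle, square bottle and flask on the tile. The cup then went in the middle of the stirrer's plate, and the three went back to their marks in the tray. `job_done` gave no verdict.

**Last checks, all by camera:**
- **Cup:** upright and about 2–3 mm from the plate's middle in the wrist and scene views.
- **Bottle, square bottle and flask:** upright and released. Against the first scene picture they sit within about 1–2 mm of where they started.
- **Weight and stopper:** no visible movement.
- **Arm:** open and clear above the tray.

**What did not go smoothly:**
- **Pushing on the tile:** the resting force reading did not show contact, because the push relaxes when a row does not move. I therefore pushed the three about 5–10 mm too far down on the tile, and the fingers slid along the caps and the flask's neck. All three stayed upright.
- **Tool tilt:** the tool drifted up to about 0.08 rad off vertical. I made a half turn before the last two moves so that later drift worked it off.
- **Camera differences:** top and wrist positions differed by 2–3 mm, so I used averages.

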